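# Lay up a turning blank in the gluing jig

## Robot

A 6-joint arm with a two-finger parallel gripper is mounted at the origin on the work surface. World frame = base frame: x ahead of the robot, y to its left, z up, the work surface at z = 0. Lengths are in m, angles in rad, forces in N, time in s.
With the tool pointing down it reaches from about 0.25 to 0.775 m from the base axis. Payload 8.9 kg.
Tool frame: the origin (TCP) lies at the very end of the fingers, on their centre line; the grasp point (between the pads) lies 19 mm behind it; z points along the fingers, y is the line along which they close (so a half turn about z gives the same grasp; the last joint's range is limited). The gripper opens to 85 mm and grips with 20 to 120 N. Pads are 22 mm wide; open, the fingers measure 114 mm over their backs; the gripper's body (76 mm by 85 mm) begins 54 mm behind the grasp point. The pads swing forward as they close: fully open they stand 13 mm farther back than shut.
Start: joints at [-1.411, 0.291, -0.153, 1.127, 0, 1.431], TCP at [0.155, -0.502, 0.209] pointing down, gripper open.
Joint ranges: [-2.52, 2.52], [-0.91, 1.74], [-1.3, 1.37], [-1.96, 2.02], [-1.52, 1.47], [-3.14, 3.14]. Speed limits (rad/s): [2.22, 2.22, 2.79, 3.14, 3.14, 3.14].

## Interface

Orientations are given as a 3x3 rotation matrix whose columns are the frame's x, y, z axes.
In Python, from rig import manip gives the robot as it stands.
- The arm moves only by the tool carry_out, never from a script. Its argument "steps" is one flat list of numbers, 7 for each row, row after row: the shift along the world's x, y, z normalised to -1 to 1, where 1 is 0.08 m, then the turn, a rotation vector about the world's x, y, z normalised to -1 to 1, where 1 is 360 degrees, then the closure, from 0 (fully open) to 1 (shut). In form: [x, y, z, wx, wy, wz, gripper, x, y, z, wx, wy, wz, gripper, ...]. A call has 1 to 12 rows; each row is the pose to reach, as a shift and turn from the pose commanded when the call began, turning the shorter way round; what a row does not reach only later rows make up. A row lasts 1/12 s, in which the tool goes at most 41.7 mm and 7.16 degrees, less where a joint would pass 70% of its speed; a pose out of reach is approached as far as the arm can. A call with a number of a shift or a turn outside -1 to 1 is refused whole. A call with a gripper value outside its range is refused whole. The fingers move at their own pace and stop on an object; the grip force is fixed at half the most. Time passes only in rows, so rows that repeat a pose let the fingers close. It gives the time, the measured TCP pose, the force, the opening and the grip force at its end, in the units of the state.
- manip.get_state(): the state, without advancing time (a new reading comes with each control period).
- manip.snapshot(name): name is "side" or "top"; returns the picture (400x640x3 uint8, red, green, blue); there is no depth.
- manip.get_calibration(name): a dict with "fovy" (degrees; the focal length in pixels is half the picture's height over the tangent of half this angle, whatever the lens; pixels are square), "cx", "cy" (the principal point, pixels), "rvec" (rotation vector, rad) and "tvec" (3), from world to camera coordinates, as OpenCV has them. Camera axes: x right, y down, z forward; pixel columns grow to the right and rows downward; lengths in m; the calibration is good to about 2 mm. A picture is of the moment at which its call begins. get_calibration takes no time and is no camera call.
- manip.hand_in(): hands the job in; it is judged then, once.
The state is a dict: "t": time; "joint_positions": joint angles; "joint_velocities": joint speeds; "joint_torque": joint torques, N m; "position": TCP position; "eef_rot": TCP orientation; "force": force on the tool from outside, world axes, zero at the start; "ft_torque": the same for the moment, N m; "opening": opening from 0.0 (shut) to 1.0 (fully open); "finger_force": force on a finger pad.
Only numpy, scipy, OpenCV 4.12 (cv2) and the standard library are available. Lean on these libraries where they do the work, as an engineer would, in place of code of your own. Each camera call takes 0.05 s, during which the arm holds its last target. There are 200 camera calls.

## Task

Get the gluing jig ready and lay up the next turning blank dry in it: take the offcut out of the jig's pocket and put it in the waste bin, then set the thick base block fully home in the pocket, stack all the spacers on it, then the round-ended top disc, and finally stand the pressing weight squarely on top of the disc. Every layer must lie flat, centred over the pocket and lined up lengthwise with it; leave the bottle, the tube stand and the hammer alone.

Things in the scene. Friction and masses are not known exactly. Their poses are not given: they have to be found in the camera images.
- jig: fixed gluing jig: plywood base 190 x 130 x 18 mm (x, y, z) carrying an open pocket of aluminium guides. Origin: centre of the base's underside; x = the pocket's long direction, z up
- pocket (a point): centre of the pocket floor, 18 mm above the table, axes as the jig's. Pocket 126 mm (x) by 62 mm (y), 3 mm to spare round a blank part; one end stop (30 mm wide) at each end and two guides per long side (17 mm long, at x = +-37.5 mm, 58 mm finger gap between them), all 12 mm thick, 60 mm above the floor, with lips flared outwards. A full stack rises above the guides
- offcut: chipboard strip 100 x 24 x 18 mm (x, y, z), left lying in the pocket; 40 g. Origin: centre of the underside
- bin: fixed black open-topped waste bin, outside 110 x 150 x 50 mm (x, y, z), walls and floor 4 mm thick. Origin: centre of the underside; z up
- base_block: chipboard base block, 120 mm long (its x), 56 mm wide (its y), long octagon with 14 mm corner chamfers; looks the same turned by half a turn, 30 mm thick (the thick one, no dot); about 150 g. Origin: centre of the underside, z up
- spacer1: one of 2 to 4 alike chipboard spacers, 120 mm long (its x), 56 mm wide (its y), long octagon with 14 mm corner chamfers; looks the same turned by half a turn, 14 mm thick, with a dark 14 mm dot (shallow dowel mark) in the middle; 75 g. Origin: centre of the underside, z up. Absent ones read None
- spacer2: one of 2 to 4 alike chipboard spacers, 120 mm long (its x), 56 mm wide (its y), long octagon with 14 mm corner chamfers; looks the same turned by half a turn, 14 mm thick, with a dark 14 mm dot (shallow dowel mark) in the middle; 75 g. Origin: centre of the underside, z up. Absent ones read None
- spacer3: one of 2 to 4 alike chipboard spacers, 120 mm long (its x), 56 mm wide (its y), long octagon with 14 mm corner chamfers; looks the same turned by half a turn, 14 mm thick, with a dark 14 mm dot (shallow dowel mark) in the middle; 75 g. Origin: centre of the underside, z up. Absent ones read None
- spacer4: one of 2 to 4 alike chipboard spacers, 120 mm long (its x), 56 mm wide (its y), long octagon with 14 mm corner chamfers; looks the same turned by half a turn, 14 mm thick, with a dark 14 mm dot (shallow dowel mark) in the middle; 75 g. Origin: centre of the underside, z up. Absent ones read None
- top_disc: solid-wood top disc with full half-round ends (an oval), 120 mm long (x), 56 mm wide (y), 12 mm thick; 60 g. Origin: centre of the underside, z up; looks the same turned by half a turn
- weight: steel pressing weight: slab 120 mm long (its x), 56 mm wide (its y), long octagon with 14 mm corner chamfers; looks the same turned by half a turn, 12 mm thick, carrying an upright dark bar handle 70 mm long (x), 14 mm thick (y), whose top is 46 mm above the underside; about 0.7 kg. Origin: centre of the slab's underside, z up
- bottle: bystander: clear bottle with a red cap, 66 mm across, 160 mm tall; origin: centre of its underside
- tube_stand: bystander: steel tube 22 mm across standing on a 70 mm round foot, 102 mm tall; origin: centre of its underside
- hammer: bystander: hammer lying flat, 260 mm long; origin: middle of its underside
Things that resemble listed ones, but are neither listed nor needed, are in the scene too. What is meant by the offcut is not black or blue, and is the smaller of those in its own colour.

How it is judged:
By the outcome, as a careful person would: the job done as asked, in the order asked, and still so for the second after the job is handed in, with the robot touching nothing.
Of spacer1, spacer2, spacer3, spacer4 only 2 to 4 are there at a start; the rules pass over those that are not, and their reading is None.
At some moment in a run one of top_disc, weight may be knocked a few centimetres aside while the robot is not near it.
Once in a run the grip may slacken for a moment while it holds something.
It also fails if it takes over 210 s, if anything falls off the work surface, if the arm or the gripper's body presses on something with over 40 N, if the wrist force passes 120 N, or if a joint passes its speed limit or range.

## Working session

There is one attempt and no reset: what is moved stays moved. The work goes in short steps, Python scripts to look and compute and a tool call to move; the robot and the scene stay as the last step left them, time stands still between calls to the robot, and variables do not carry over. Pictures are saved under pics/ and viewed, at most 14 in all, crops included, and the job is handed in when it is done.

Besides the shell and the picture viewer there is one more tool, called after "Request:" by a JSON object that holds its "fn" and its "kwargs". carry_out: Moves the arm, as the interface text tells. Its arguments: {"type":"object","properties":{"steps":{"type":"array","items":{"type":"number"}}},"required":["steps"]}

```bash
ls; mkdir -p pics; python3 - <<'E'
from rig import manip
import cv2,numpy as np
for n in("top","side"):
    im=manip.snapshot(n); cv2.imwrite(f"pics/{n}0.png",im[:,:,::-1])
    c=manip.get_calibration(n); R=cv2.Rodrigues(np.array(c["rvec"]))[0]; print(n,c,-R.T@np.array(c["tvec"]))
s=manip.get_state(); print(s)
E
```

```text
pics
top {'fovy': 54.756242092045795, 'cx': 314.7544596157608, 'cy': 202.01166934186557, 'rvec': array([ 2.20276688, -2.2071416 ,  0.09182222]), 'tvec': array([-0.03466997,  0.498886  ,  1.14054987])} [ 0.43285139 -0.00546472  1.16771275]
side {'fovy': 54.66622521493275, 'cx': 319.4581113602947, 'cy': 196.26426276048014, 'rvec': array([ 0.47485825, -2.80122613,  1.02726784]), 'tvec': array([0.47024624, 0.19700183, 0.97525313])} [0.28039141 0.60813827 0.87327453]
{'t': 0.1, 'joint_positions': array([-1.41127502e+00,  2.91194943e-01, -1.54014242e-01,  1.12667576e+00,
        5.69498076e-06,  1.43146826e+00]), 'joint_velocities': array([ 2.39301518e-03, -1.36717470e-03,  3.49201684e-03, -5.25473194e-05,
        8.35489274e-04, -4.04307032e-04]), 'joint_torque': array([ 1.73044446e-03, -5.37977672e+01,  3.31918323e+01,  9.30578972e-03,
       -1.09522464e-04,  1.97426561e-05]), 'position': array([ 0.15450062, -0.50134858,  0.20831846]), 'eef_rot': array([[ 9.55675905e-01,  2.94420681e-01, -1.67299863e-04],
       [ 2.94420687e-01, -9.55675312e-01,  1.07570310e-03],
       [ 1.56824892e-04, -1.07728008e-03, -9.99999407e-01]]), 'force': array([-0.35347828,  0.79923489,  0.30402024]), 'ft_torque': array([ 0.06480343, -0.0101194 ,  0.02106677]), 'finger_force': 0.0, 'opening': 0.9981515607636187}
```

View pics/top0.png

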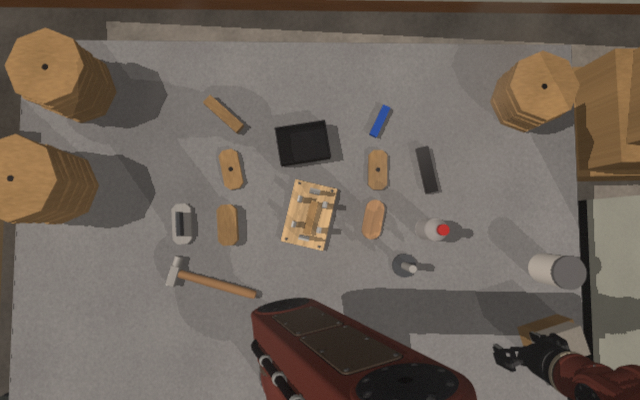

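View pics/side0.png

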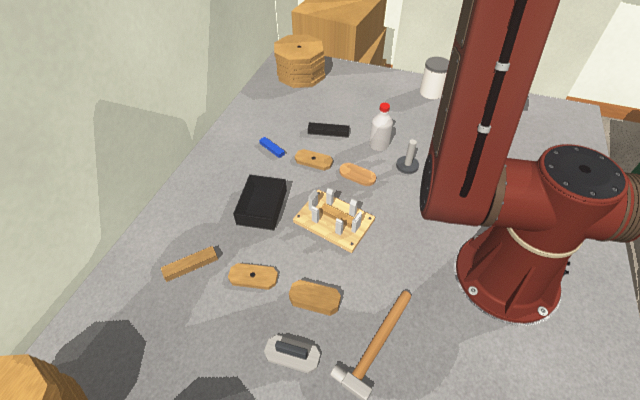

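Top view: offcut lies in the jig at (312,212); the bin is at (302,142). Spacers with dots are at (230,169) and (377,169), base block (228,225), disc (373,219), weight (183,223). The larger brown strip at (225,113) and the blue and black strips are decoys.

```bash
cat >h.py <<'E'
from rig import manip
import cv2,numpy as np
def cam(n):
    c=manip.get_calibration(n); f=200/np.tan(np.radians(c["fovy"])/2)
    return cv2.Rodrigues(np.array(c["rvec"]))[0],np.array(c["tvec"]),np.array([[f,0,c["cx"]],[0,f,c["cy"]],[0,0,1]])
def ray(n,uv,z):
    R,t,K=cam(n); uv=np.atleast_2d(np.array(uv,float)); d=(np.linalg.inv(K)@np.c_[uv,np.ones(len(uv))].T).T@R
    o=-R.T@t; return o+d*((z-o[2])/d[:,2])[:,None]
def proj(n,P):
    R,t,K=cam(n); q=(np.atleast_2d(P)@R.T+t)@K.T; return q[:,:2]/q[:,2:]
def grab(n,name=None):
    im=manip.snapshot(n)[:,:,::-1].copy()
    if name: cv2.imwrite(f"pics/{name}.png",im)
    return im
def save(im,x,y,w,h,s,name): cv2.imwrite(f"pics/{name}.png",cv2.resize(im[y:y+h,x:x+w],None,fx=s,fy=s,interpolation=cv2.INTER_CUBIC))
def blob(mask,u,v):
    cs,_=cv2.findContours(mask,cv2.RETR_EXTERNAL,cv2.CHAIN_APPROX_NONE)
    cs=[c for c in cs if cv2.contourArea(c)>30]
    c=min(cs,key=lambda c:-cv2.pointPolygonTest(c,(u,v),True)); return c
def pose(n,c,h):
    "centre at mid height, long-axis angle, size, from a silhouette"
    hull=cv2.convexHull(c).astype(np.float32)
    m=cv2.moments(hull); ctr=ray(n,[m["m10"]/m["m00"],m["m01"]/m["m00"]],h/2)[0]
    P=ray(n,hull.reshape(-1,2),h/2)[:,:2]
    (a,b),(w,l),th=cv2.minAreaRect((P*1000).astype(np.float32))
    if w<l: w,l=l,w; th+=90
    return ctr[:2]*1000,(th+90)%180-90,(w,l)
E
python3 - <<'E'
from h import *
t=cv2.imread("pics/top0.png"); s=cv2.imread("pics/side0.png")
save(t,160,80,300,220,2.65,"tc"); save(s,150,110,270,270,2.2,"sc")
for n,im,pts in(("top",t,dict(base=(228,225,30),sp1=(230,162,14),sp2=(377,162,14),disc=(373,219,12),weight=(175,223,12),bin=(302,142,50),jig=(318,243,18))),
  ("side",s,dict(base=(315,293,30),sp1=(240,274,14),sp2=(303,158,14),disc=(358,174,12),weight=(272,352,12),bin=(262,203,50)))):
    hsv=cv2.cvtColor(im,cv2.COLOR_BGR2HSV)
    wood=((hsv[...,1]>70)&(hsv[...,2]>50)).astype(np.uint8)*255
    grey=((hsv[...,1]<40)&(hsv[...,2]>135)).astype(np.uint8)*255
    dark=((hsv[...,2]<45)).astype(np.uint8)*255
    for k,(u,v,h) in pts.items():
        print(n,k,hsv[v,u],*[np.round(x,1) for x in pose(n,blob({"weight":grey,"bin":dark}.get(k,wood),u,v),h)])
E
```

```text
top base [ 16 124 144] [  438.7 -2763.2] 3.7 [1460.5  742.3]
top sp1 [ 16 124 156] [ -404.  -1124.2] 12.2 [621.5 294.3]
top sp2 [ 16 117 152] [-398.3 1104.2] -0.6 [601.  292.1]
top disc [ 14 113 147] [370.9 850.6] -11.1 [495.1 247.6]
top weight [ 15  20 125] [  420.1 -1542.3] 2.9 [504.9 222.8]
top bin [15 25 41] [-4616.8  -116.1] -81.0 [3104.1 2431.4]
top jig [ 16 103 210] [240.2  78.1] -13.4 [1296.9  893.9]
side base [ 17 137 196] [-2221.2  6942.6] 3.7 [2040.8 1167.7]
side sp1 [ 17 134 219] [-1974.7  3376.2] 11.8 [875.1 455.4]
side sp2 [ 17 130 217] [-1964.6  6492. ] -1.2 [872.2 489.3]
side disc [ 16 129 219] [-710.1 5437.5] -11.2 [718.9 397.8]
side weight [ 16  21 202] [-1472.9  4318.1] 18.7 [14737.5 11079.2]
side bin [ 0 10 52] [ 4873.6 27853.1] 83.8 [8645.3  684. ]
```

View pics/tc.png

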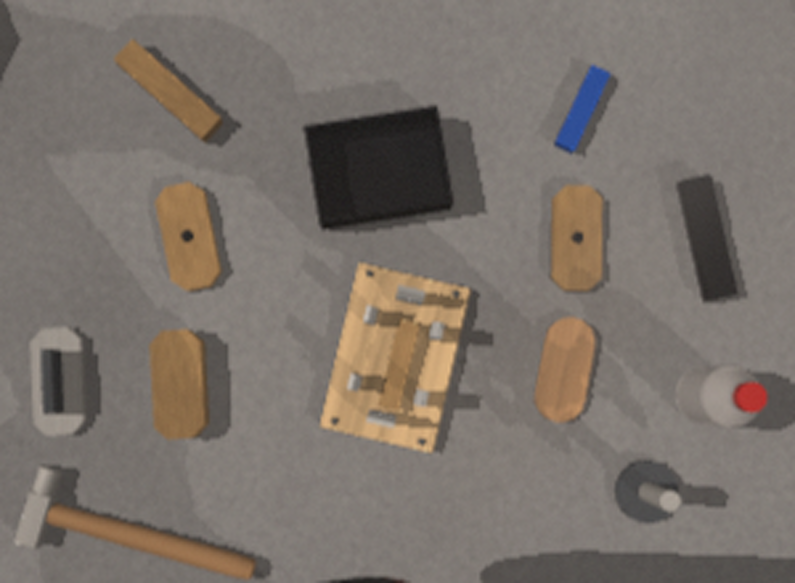

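View pics/sc.png

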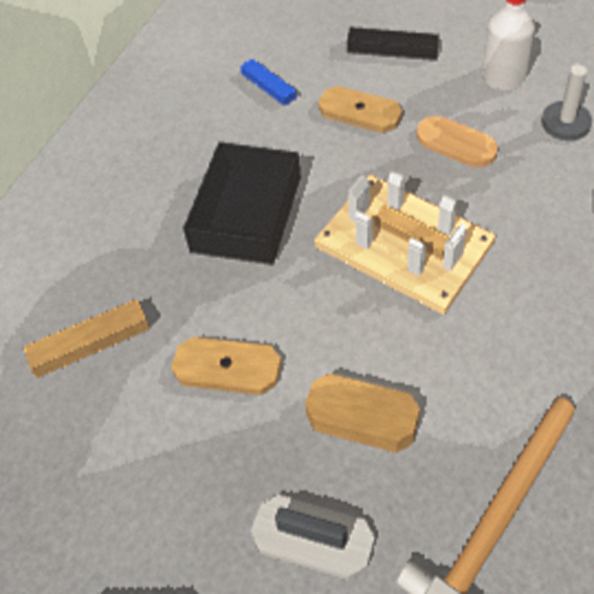

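Crops confirm two spacers, the offcut lying in the pocket and the decoys outside. My bug: heights were passed in mm.

```bash
sed -i 's/,h\/2)/,h\/2000)/g' h.py
cat > m0.py <<'E'
from h import *
t=cv2.imread("pics/top0.png"); s=cv2.imread("pics/side0.png")
for n,im,pts in(("top",t,dict(base=(228,225,30),sp1=(230,162,14),sp2=(377,162,14),disc=(373,219,12),weight=(175,223,12),jig=(318,243,18))),
  ("side",s,dict(base=(315,293,30),sp1=(240,274,14),sp2=(303,158,14),disc=(358,174,12),weight=(272,352,12),jig=(340,235,18)))):
    hsv=cv2.cvtColor(im,cv2.COLOR_BGR2HSV)
    wood=((hsv[...,1]>70)&(hsv[...,2]>50)).astype(np.uint8)*255
    grey=cv2.inRange(hsv,(0,0,142),(180,40,255))
    for k,(u,v,h) in pts.items():
        print(n,k,*[np.round(x,1) for x in pose(n,blob(grey if k=="weight" else wood,u,v),h)])
# bin rim corners (top) , jig floor, offcut by hand from crop tc
T=lambda p:np.array(p)/2.65+np.array([160,80])-.3
S=lambda p:np.array(p)/2.2+np.array([150,110])-.3
print("bin",ray("top",T([(306,128),(436,107),(452,208),(322,227)]),.05).mean(0))
print("binS",ray("side",S([(219,144),(300,152),(272,236),(189,224)]),.05).round(3))
print("dowels top",ray("top",T([(370,273),(457,294),(422,441),(335,421)]),.018).round(4).tolist())
print("dowels side",ray("side",S([(376,186),(483,238),(444,294),(327,234)]),.018).round(4).tolist())
print("offcut ends top",ray("top",T([(408,320),(425,325),(408,412),(385,405)]),.036).round(4).tolist())
E
python3 m0.py
```

```text
top base [432.4 224.4] 3.7 [121.7  61.9]
top sp1 [599.4 217.2] 12.2 [123.7  58.6]
top sp2 [ 598.3 -226.3] -0.6 [119.6  58.1]
top disc [ 447.7 -211.3] -11.1 [119.   59.5]
top weight [435.5 363.2] 2.9 [117.1  52.5]
top jig [461.4 -17.8] -13.4 [191.9 132.2]
side base [432.4 223.3] 3.7 [124.   70.9]
side sp1 [599.2 216.8] 11.8 [123.7  64.4]
side sp2 [ 597.8 -223.8] -1.2 [123.3  69.2]
side disc [ 448.  -208.8] -11.2 [121.6  67.3]
side weight [577.3 -19.3] 18.7 [2491.5 1874.2]
side jig [460.2 -14.2] -13.5 [194.8 141.8]
bin [ 6.70061805e-01 -1.52078898e-04  5.00000000e-02]
binS [[ 0.737 -0.059  0.05 ]
 [ 0.629 -0.081  0.05 ]
 [ 0.608  0.059  0.05 ]
 [ 0.712  0.075  0.05 ]]
dowels top [[0.5564, 0.0104, 0.018], [0.5326, -0.0877, 0.018], [0.3677, -0.0476, 0.018], [0.3903, 0.0496, 0.018]]
dowels side [[0.5242, -0.0839, 0.018], [0.3687, -0.0466, 0.018], [0.3915, 0.05, 0.018], [0.5564, 0.0118, 0.018]]
offcut ends top [[0.5022, -0.0319, 0.036], [0.4966, -0.0507, 0.036], [0.4006, -0.0316, 0.036], [0.4083, -0.0063, 0.036]]
```

Two-view estimates agree within 2 mm: jig at (461, -17.5) mm and yaw -13.5°. The offcut is at about (452, -30). I'll go to it, with a half-turned wrist to stay in joint range.

Request:
{"fn": "carry_out", "kwargs": {"steps": [0.16,0.25,0.12,0,0,0.0173,0,0.31,0.49,0.25,0,0,0.0346,0,0.47,0.74,0.37,0,0,0.0519,0,0.625,0.98,0.5,0,0,0.0692,0,0.625,0.98,0.5,0,0,0.0692,0]}}

```text
t: 0.52
position: [0.2062, -0.421, 0.2504]
eef_rot: [[0.737, 0.676, 0.001], [0.676, -0.737, -0.001], [0.0, 0.001, -1.0]]
force: [0.9, -1.0, -0.4]
opening: 0.997
finger_force: 0.0
```

Request:
{"fn": "carry_out", "kwargs": {"steps": [0.16,0.25,0,0,0,0.0173,0,0.31,0.49,0,0,0,0.0346,0,0.47,0.74,0,0,0,0.0519,0,0.625,0.98,0,0,0,0.0692,0,0.625,0.98,0,0,0,0.0692,0]}}

```text
t: 0.93
position: [0.2556, -0.3423, 0.2485]
eef_rot: [[0.385, 0.923, 0.0], [0.923, -0.385, 0.002], [0.002, -0.001, -1.0]]
force: [0.3, -0.2, 0.7]
opening: 1.0
finger_force: 0.0
```

Request:
{"fn": "carry_out", "kwargs": {"steps": [0.16,0.25,0,0,0,0.0173,0,0.31,0.49,0,0,0,0.0346,0,0.47,0.74,0,0,0,0.0519,0,0.625,0.98,0,0,0,0.0692,0,0.625,0.98,0,0,0,0.0692,0]}}

```text
t: 1.35
position: [0.3055, -0.2645, 0.2486]
eef_rot: [[-0.038, 0.999, 0.0], [0.999, 0.038, 0.001], [0.001, 0.0, -1.0]]
force: [-0.4, -0.6, 0.1]
opening: 1.003
finger_force: 0.0
```

Request:
{"fn": "carry_out", "kwargs": {"steps": [0.16,0.25,0,0,0,0.0173,0,0.31,0.49,0,0,0,0.0346,0,0.47,0.74,0,0,0,0.0519,0,0.625,0.98,0,0,0,0.0692,0,0.625,0.98,0,0,0,0.0692,0]}}

```text
t: 1.77
position: [0.3557, -0.1865, 0.2485]
eef_rot: [[-0.455, 0.89, 0.0], [0.89, 0.455, 0.001], [0.001, 0.001, -1.0]]
force: [0.2, 0.7, 0.2]
opening: 1.003
finger_force: 0.0
```

Request:
{"fn": "carry_out", "kwargs": {"steps": [0.16,0.25,0,0,0,0.0173,0,0.31,0.49,0,0,0,0.0346,0,0.47,0.74,0,0,0,0.0519,0,0.625,0.98,0,0,0,0.0692,0,0.625,0.98,0,0,0,0.0692,0]}}

```text
t: 2.18
position: [0.4059, -0.1085, 0.2485]
eef_rot: [[-0.787, 0.616, 0.0], [0.616, 0.787, 0.001], [0.0, 0.001, -1.0]]
force: [-0.2, -0.3, 0.3]
opening: 0.996
finger_force: 0.0
```

Request:
{"fn": "carry_out", "kwargs": {"steps": [0.16,0.25,0,0,0,0.0173,0,0.31,0.49,0,0,0,0.0346,0,0.47,0.74,0,0,0,0.0519,0,0.625,0.98,0,0,0,0.0692,0,0.625,0.98,0,0,0,0.0692,0,0.625,0.98,0,0,0,0.0692,0]}}

```text
t: 2.68
position: [0.4548, -0.0319, 0.2483]
eef_rot: [[-0.972, 0.235, -0.001], [0.235, 0.972, -0.0], [0.001, -0.001, -1.0]]
force: [-1.2, -0.3, 0.5]
opening: 0.997
finger_force: 0.0
```

Request:
{"fn": "carry_out", "kwargs": {"steps": [0,0.01,-0.33,0,0,0,0,0,0.01,-0.67,0,0,0,0,0,0.01,-1,0,0,0,0,0,0.01,-1,0,0,0,0]}}

```text
t: 3.02
position: [0.4512, -0.0314, 0.1648]
eef_rot: [[-0.971, 0.237, -0.007], [0.237, 0.972, 0.001], [0.007, -0.001, -1.0]]
force: [-0.7, 0.6, -0.8]
opening: 0.994
finger_force: 0.0
```

Request:
{"fn": "carry_out", "kwargs": {"steps": [0,0,-0.33,0,0,0,0,0,0,-0.67,0,0,0,0,0,0,-1,0,0,0,0,0,0,-1,0,0,0,0]}}

```text
t: 3.35
position: [0.452, -0.0311, 0.0863]
eef_rot: [[-0.972, 0.236, -0.005], [0.236, 0.972, 0.001], [0.005, -0.0, -1.0]]
force: [-1.6, 1.8, -1.3]
opening: 1.003
finger_force: 0.0
```

Request:
{"fn": "carry_out", "kwargs": {"steps": [0,0,-0.2,0,0,0,0,0,0,-0.4,0,0,0,0,0,0,-0.6,0,0,0,0,0,0,-0.82,0,0,0,0,0,0,-0.82,0,0,0,0,0,0,-0.82,0,0,0,1,0,0,-0.82,0,0,0,1,0,0,-0.82,0,0,0,1,0,0,-0.82,0,0,0,1,0,0,-0.82,0,0,0,1,0,0,-0.82,0,0,0,1,0,0,-0.82,0,0,0,1]}}

```text
t: 4.35
position: [0.4547, -0.0305, 0.0235]
eef_rot: [[-0.973, 0.232, 0.0], [0.232, 0.973, -0.0], [-0.0, 0.0, -1.0]]
force: [-0.8, 0.2, 0.8]
opening: 0.011
finger_force: 0.0
```

```bash
python3 - <<'E'
from h import *
t=grab("top"); s=grab("side")
a=cv2.resize(t[150:260,260:360],(600,660))[:600]; b=cv2.resize(s[160:260,280:390],None,fx=6,fy=6,interpolation=cv2.INTER_CUBIC)
cv2.imwrite("pics/g1.png",np.hstack([cv2.resize(a,(400,440)),cv2.resize(b,(400,440))]))
print(manip.get_state()["opening"])
E
```

```text
0.002165449717168778
```

View pics/g1.png

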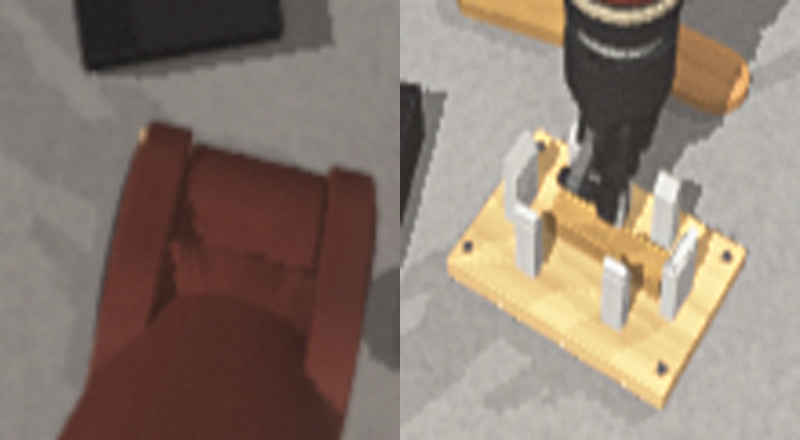

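The fingers shut just beside the offcut: the open tips sit 13 mm farther back, so they passed over it. I'll back off, pre-close and re-measure the offcut.

Request:
{"fn": "carry_out", "kwargs": {"steps": [0,0,0.33,0,0,0,1,0,0,0.67,0,0,0,1,0,0,1,0,0,0,1,0,0,1,0,0,0,0.45]}}

```text
t: 4.78
position: [0.4573, -0.0311, 0.1073]
eef_rot: [[-0.973, 0.232, 0.006], [0.232, 0.973, -0.001], [-0.006, 0.0, -1.0]]
force: [1.0, 1.2, 0.2]
opening: 0.128
finger_force: 0.0
```

Request:
{"fn": "carry_out", "kwargs": {"steps": [0,-0.33,0.33,0,0,0,0.45,0,-0.67,0.67,0,0,0,0.45,0,-1,1,0,0,0,0.45]}}

```text
t: 5.03
position: [0.454, -0.1111, 0.1839]
eef_rot: [[-0.973, 0.231, -0.001], [0.231, 0.973, 0.0], [0.001, 0.0, -1.0]]
force: [2.0, -0.5, 0.1]
opening: 0.545
finger_force: 0.0
```

Request:
{"fn": "carry_out", "kwargs": {"steps": [0,-0.33,0,0,0,0,0.45,0,-0.67,0,0,0,0,0.45,0,-1,0,0,0,0,0.45,0,-1,0,0,0,0,0.45]}}

```text
t: 5.37
position: [0.4548, -0.1945, 0.1828]
eef_rot: [[-0.972, 0.235, 0.0], [0.235, 0.972, -0.002], [-0.001, -0.002, -1.0]]
force: [0.4, 0.0, -0.5]
opening: 0.554
finger_force: 0.0
```

```bash
python3 - <<'E'
from h import *
t=grab("top","t2"); s=grab("side","s2")
a=cv2.resize(t[170:260,270:350],(400,450),interpolation=cv2.INTER_CUBIC); b=cv2.resize(s[170:260,290:380],(400,400),interpolation=cv2.INTER_CUBIC)
cv2.imwrite("pics/g2.png",np.hstack([a,np.vstack([b,np.zeros((50,400,3),np.uint8)])]))
s=manip.get_state();print(s["position"],s["opening"])
E
```

```text
[ 0.45415301 -0.19097145  0.18254479] 0.5490944262982114
```

View pics/g2.png

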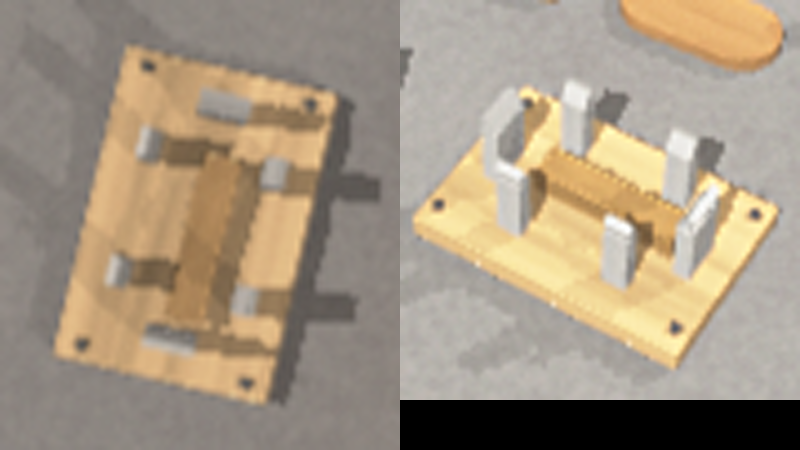

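The crops show the offcut at top px ≈(311,217); in the side view it crosses the pocket's middle. I'll measure its corners on the planes.

```bash
python3 - <<'E'
from h import *
t=cv2.imread("pics/t2.png"); s=cv2.imread("pics/s2.png")
J=np.array([461,-17.5]);a=np.radians(-13.5);R=np.array([[np.cos(a),-np.sin(a)],[np.sin(a),np.cos(a)]])
jig=lambda P:((P[:,:2]*1000-J)@R).round(1).tolist()
for n,im in(("top",t),("side",s)):
    # sample brightness profile across pocket y at several jig x on planes z=36 
    for x in(-15,0,15):
        ys=np.arange(-36,37,3.); P=np.c_[(np.c_[np.full(len(ys),x),ys]@R.T+J)/1000,np.full(len(ys),.036)]
        q=proj(n,P).astype(np.float32)
        v=cv2.remap(cv2.cvtColor(im,cv2.COLOR_BGR2HSV)[...,2],q[:,0].reshape(1,-1),q[:,1].reshape(1,-1),cv2.INTER_LINEAR)[0]
        print(n,x,dict(zip(ys.astype(int).tolist(),v.tolist())))
E
```

```text
top -15 {-36: 216, -33: 207, -30: 174, -27: 144, -24: 141, -21: 143, -18: 145, -15: 154, -12: 157, -9: 158, -6: 158, -3: 157, 0: 155, 3: 156, 6: 175, 9: 197, 12: 197, 15: 191, 18: 184, 21: 186, 24: 196, 27: 206, 30: 210, 33: 203, 36: 196}
top 0 {-36: 212, -33: 181, -30: 142, -27: 145, -24: 142, -21: 144, -18: 157, -15: 172, -12: 171, -9: 173, -6: 172, -3: 169, 0: 165, 3: 169, 6: 175, 9: 186, 12: 194, 15: 190, 18: 185, 21: 190, 24: 197, 27: 198, 30: 193, 33: 192, 36: 195}
top 15 {-36: 213, -33: 189, -30: 141, -27: 144, -24: 141, -21: 147, -18: 162, -15: 178, -12: 175, -9: 180, -6: 176, -3: 173, 0: 170, 3: 171, 6: 181, 9: 195, 12: 193, 15: 188, 18: 183, 21: 196, 24: 199, 27: 206, 30: 212, 33: 203, 36: 194}
side -15 {-36: 249, -33: 249, -30: 249, -27: 250, -24: 250, -21: 246, -18: 223, -15: 217, -12: 206, -9: 205, -6: 208, -3: 206, 0: 204, 3: 199, 6: 190, 9: 206, 12: 233, 15: 242, 18: 232, 21: 235, 24: 237, 27: 235, 30: 230, 33: 232, 36: 237}
side 0 {-36: 249, -33: 248, -30: 249, -27: 250, -24: 249, -21: 241, -18: 214, -15: 212, -12: 223, -9: 224, -6: 223, -3: 218, 0: 217, 3: 220, 6: 213, 9: 192, 12: 178, 15: 190, 18: 219, 21: 238, 24: 237, 27: 234, 30: 233, 33: 236, 36: 239}
side 15 {-36: 250, -33: 248, -30: 249, -27: 250, -24: 250, -21: 242, -18: 225, -15: 222, -12: 228, -9: 228, -6: 227, -3: 225, 0: 222, 3: 221, 6: 214, 9: 189, 12: 184, 15: 194, 18: 217, 21: 237, 24: 237, 27: 234, 30: 232, 33: 237, 36: 240}
```

The offcut is centred at jig y ≈ -6.5 mm; the shadow biased my first estimate.

Request:
{"fn": "carry_out", "kwargs": {"steps": [0,0.33,0,0,0,0,0.45,0,0.67,0,0,0,0,0.45,0,1,0,0,0,0,0.45,0,1,0,0,0,0,0.45]}}

```text
t: 5.8
position: [0.4534, -0.1057, 0.1828]
eef_rot: [[-0.974, 0.228, -0.001], [0.228, 0.974, 0.002], [0.002, 0.002, -1.0]]
force: [0.6, 0.2, -0.3]
opening: 0.552
finger_force: 0.0
```

Request:
{"fn": "carry_out", "kwargs": {"steps": [0.02,0.33,0,0,0,0,0.45,0.04,0.67,0,0,0,0,0.45,0.06,1,0,0,0,0,0.45,0.06,1,0,0,0,0,0.45]}}

```text
t: 6.13
position: [0.4586, -0.0262, 0.1829]
eef_rot: [[-0.974, 0.228, -0.001], [0.228, 0.974, 0.002], [0.001, 0.002, -1.0]]
force: [0.8, -0.8, 0.0]
opening: 0.549
finger_force: 0.0
```

Request:
{"fn": "carry_out", "kwargs": {"steps": [0,0.08,-0.33,0,0,0,0.45,0,0.08,-0.67,0,0,0,0.45,0,0.08,-1,0,0,0,0.45,0,0.08,-1,0,0,0,0.45]}}

```text
t: 6.47
position: [0.4558, -0.0229, 0.0993]
eef_rot: [[-0.973, 0.231, -0.007], [0.231, 0.973, 0.001], [0.007, -0.0, -1.0]]
force: [-2.6, 0.2, 0.6]
opening: 0.555
finger_force: 0.0
```

Request:
{"fn": "carry_out", "kwargs": {"steps": [0,0,-0.25,0,0,0,0.45,0,0,-0.5,0,0,0,0.45,0,0,-0.75,0,0,0,0.45,0,0,-1,0,0,0,0.45,0,0,-1.0,0,0,0,0.45,0,0,-1.0,0,0,0,1,0,0,-1.0,0,0,0,1,0,0,-1.0,0,0,0,1,0,0,-1.0,0,0,0,1,0,0,-1.0,0,0,0,1,0,0,-1.0,0,0,0,1]}}

```text
t: 7.38
position: [0.4598, -0.0242, 0.0238]
eef_rot: [[-0.973, 0.232, 0.001], [0.232, 0.973, -0.0], [-0.001, 0.0, -1.0]]
force: [-0.0, -0.3, -0.3]
opening: 0.002
finger_force: 0.0
```

```bash
python3 - <<'E'
from h import *
s=grab("side","s3"); st=manip.get_state(); print(st["position"],st["opening"])
for z in(.0,.019,.05): print(proj("side",st["position"]+[0,0,z]), ((proj("side",st["position"]+[0,0,z])-[290,150])*6).round())
b=cv2.resize(s[150:250,290:390],None,fx=6,fy=6,interpolation=cv2.INTER_CUBIC)
cv2.imwrite("pics/g3.png",b)
E
```

```text
[ 0.45959464 -0.02419486  0.02359844] -0.0016315273356283478
[[335.52000718 214.16542513]] [[273. 385.]]
[[335.7061969  209.91230491]] [[274. 359.]]
[[336.02117899 202.71718863]] [[276. 316.]]
```

View pics/g3.png

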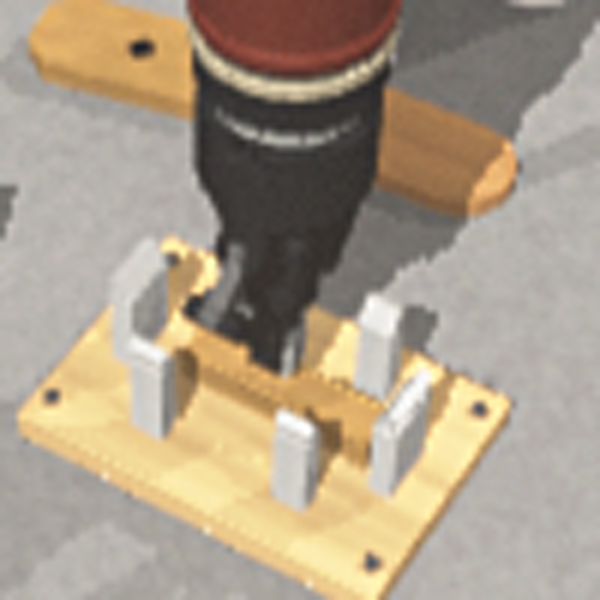

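The tip appears at (290,375), on the offcut's far top edge and not around it. I'll compare the start picture with the stated finger geometry.

```bash
python3 - <<'E'
from h import *
t=cv2.imread("pics/top0.png"); 
p=np.array([.1545,-.5013,.2083]); y=np.array([.294,-.956,0]); x=np.array([.956,.294,0])
im=cv2.resize(t[320:400,480:580],None,fx=6,fy=6,interpolation=cv2.INTER_CUBIC)
for P,c in((p,(0,0,255)),(p+y*.0425+[0,0,.013],(0,255,0)),(p-y*.0425+[0,0,.013],(0,255,0)),(p+x*.0425+[0,0,.013],(255,0,0)),(p-x*.0425+[0,0,.013],(255,0,0))):
    q=(proj("top",P)[0]-[480,320])*6; print(q); cv2.circle(im,tuple(int(v) for v in q),5,c,-1)
im2=cv2.imread("pics/t2.png")[120:320,300:420]; im2=cv2.resize(im2,None,fx=2.4,fy=2.4)
c=np.zeros((480,900,3),np.uint8); c[:480,:600]=im; c[:480,600:888]=im2
cv2.imwrite("pics/g4.png",c[:, :800])
E
```

```text
[152.96278349  98.25823153]
[267.05925136  75.23945388]
[ 71.70112358 139.95909579]
[136.16617014   6.2419667 ]
[203.10425367 209.26434618]
```

View pics/g4.png

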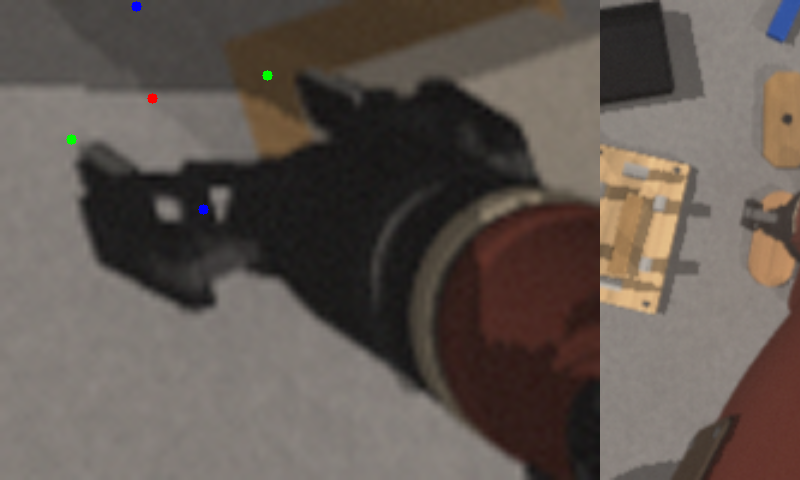

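Fingers do close along y as stated. The reading says the tip is 12 mm inside the offcut's height, so I'll probe gently downward to find where the tips really are.

Request:
{"fn": "carry_out", "kwargs": {"steps": [0,0,-0.006,0,0,0,1,0,0,-0.012,0,0,0,1,0,0,-0.018,0,0,0,1,0,0,-0.025,0,0,0,1,0,0,-0.025,0,0,0,1]}}

```text
t: 7.85
position: [0.4592, -0.0241, 0.021]
eef_rot: [[-0.973, 0.232, -0.0], [0.232, 0.973, 0.0], [0.0, -0.0, -1.0]]
force: [-0.4, 0.2, 0.1]
opening: -0.003
finger_force: 0.0
```

```bash
python3 - <<'E'
from h import *
J=np.array([461,-17.5]);a=np.radians(-13.5);R=np.array([[np.cos(a),-np.sin(a)],[np.sin(a),np.cos(a)]])
for f in("side0","s2","s3"):
    n="side";im=cv2.imread(f"pics/{f}.png")
    for x in(-20,20,):
        ys=np.arange(-30,31,3.); P=np.c_[(np.c_[np.full(len(ys),x),ys]@R.T+J)/1000,np.full(len(ys),.036)]
        q=proj(n,P).astype(np.float32)
        v=cv2.remap(cv2.cvtColor(im,cv2.COLOR_BGR2HSV)[...,2],q[:,0].reshape(1,-1),q[:,1].reshape(1,-1),cv2.INTER_LINEAR)[0]
        print(f,x,dict(zip(ys.astype(int).tolist(),v.tolist())))
E
```

```text
side0 -20 {-30: 249, -27: 249, -24: 248, -21: 248, -18: 248, -15: 220, -12: 201, -9: 203, -6: 203, -3: 202, 0: 198, 3: 195, 6: 191, 9: 212, 12: 235, 15: 244, 18: 221, 21: 211, 24: 211, 27: 212, 30: 217}
side0 20 {-30: 251, -27: 251, -24: 248, -21: 241, -18: 208, -15: 211, -12: 227, -9: 226, -6: 223, -3: 221, 0: 219, 3: 218, 6: 203, 9: 185, 12: 178, 15: 186, 18: 210, 21: 236, 24: 237, 27: 237, 30: 238}
s2 -20 {-30: 250, -27: 250, -24: 249, -21: 249, -18: 250, -15: 222, -12: 205, -9: 206, -6: 206, -3: 206, 0: 202, 3: 198, 6: 194, 9: 215, 12: 238, 15: 245, 18: 223, 21: 213, 24: 213, 27: 215, 30: 221}
s2 20 {-30: 251, -27: 252, -24: 250, -21: 242, -18: 212, -15: 216, -12: 229, -9: 228, -6: 226, -3: 223, 0: 223, 3: 222, 6: 207, 9: 189, 12: 184, 15: 191, 18: 215, 21: 238, 24: 239, 27: 239, 30: 241}
s3 -20 {-30: 251, -27: 251, -24: 251, -21: 250, -18: 251, -15: 225, -12: 207, -9: 205, -6: 207, -3: 208, 0: 204, 3: 200, 6: 196, 9: 216, 12: 239, 15: 247, 18: 226, 21: 217, 24: 216, 27: 216, 30: 223}
s3 20 {-30: 59, -27: 57, -24: 57, -21: 59, -18: 55, -15: 70, -12: 130, -9: 226, -6: 235, -3: 230, 0: 226, 3: 221, 6: 205, 9: 187, 12: 183, 15: 191, 18: 215, 21: 240, 24: 240, 27: 239, 30: 242}
```

The offcut has never been touched (profiles identical in all pictures), so the tips must be well above the reported point. I'll keep probing.

Request:
{"fn": "carry_out", "kwargs": {"steps": [0,0,-0.012,0,0,0,1,0,0,-0.025,0,0,0,1,0,0,-0.037,0,0,0,1,0,0,-0.05,0,0,0,1,0,0,-0.05,0,0,0,1]}}

```text
t: 8.27
position: [0.4592, -0.0241, 0.017]
eef_rot: [[-0.973, 0.232, -0.0], [0.232, 0.973, 0.0], [0.0, -0.0, -1.0]]
force: [-0.6, -0.1, -0.3]
opening: -0.002
finger_force: 0.0
```

```bash
python3 - <<'E'
from h import *
p=np.array([.4542,-.191,.1825]); y=np.array([.235,.972,0]); x=np.array([-.972,.235,0])
out=[]
for n,f in(("top","t2"),("side","s2")):
    im=cv2.imread(f"pics/{f}.png"); u,v=proj(n,p)[0].astype(int); u0,v0=u-25,v-30
    z=cv2.resize(im[v0:v0+60,u0:u0+50],(400,480),interpolation=cv2.INTER_CUBIC)
    for k,c in((0,(0,0,255)),(.02,(0,255,0)),(.04,(255,0,0))):
        for s in(-.023,.023):
            q=(proj(n,p+y*s+[0,0,k])[0]-[u0,v0]+.5)*8; cv2.circle(z,tuple(int(a) for a in q),3,c,-1)
    print(n,u0,v0); out.append(z)
cv2.imwrite("pics/g5.png",np.hstack(out))
E
```

```text
top 352 185
side 332 102
```

View pics/g5.png

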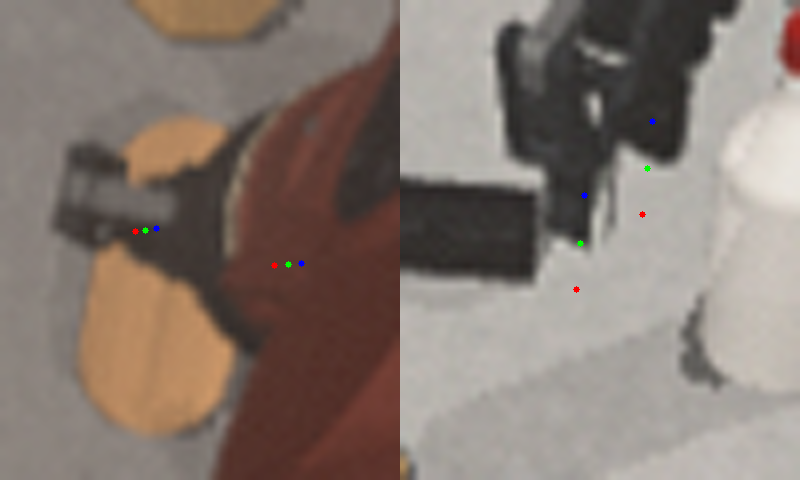

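In both views the tips sit about 20 mm behind the reported point, which matches the lack of contact. One more gentle probe should touch the offcut's top (z = 36).

Request:
{"fn": "carry_out", "kwargs": {"steps": [0,0,-0.01,0,0,0,1,0,0,-0.02,0,0,0,1,0,0,-0.03,0,0,0,1,0,0,-0.03,0,0,0,1]}}

```text
t: 8.6
position: [0.4593, -0.0241, 0.0147]
eef_rot: [[-0.973, 0.232, -0.0], [0.232, 0.973, 0.0], [0.0, -0.0, -1.0]]
force: [-0.3, 0.3, -0.3]
opening: -0.0
finger_force: 0.0
```

Request:
{"fn": "carry_out", "kwargs": {"steps": [0,0,-0.01,0,0,0,1,0,0,-0.02,0,0,0,1,0,0,-0.03,0,0,0,1,0,0,-0.03,0,0,0,1]}}

```text
t: 8.93
position: [0.4595, -0.0241, 0.0135]
eef_rot: [[-0.973, 0.232, 0.001], [0.232, 0.973, -0.0], [-0.001, -0.0, -1.0]]
force: [-5.6, 0.6, 21.2]
opening: 0.001
finger_force: 10.4
```

```bash
python3 - <<'E'
from h import *
s=grab("side","s4"); st=manip.get_state(); p=st["position"];print(p,st["force"],st["joint_torque"].round(1),st["joint_positions"].round(3))
b=cv2.resize(s[170:240,290:390],None,fx=8,fy=8,interpolation=cv2.INTER_CUBIC)
q=(proj("side",[p+[0,0,k] for k in(0,.02,.03)])-[290,170]+.5)*8
for a in q: cv2.circle(b,tuple(int(v) for v in a),3,(0,0,255),-1)
cv2.imwrite("pics/g6.png",b)
E
```

```text
[ 0.45945331 -0.0241474   0.01346131] [-5.75353378  0.53587799 20.41756013] [ -0.3 -42.3  21.9  -2.5   0.1  -0. ] [-0.212  0.389 -0.604  0.577 -0.     0.022]
```

View pics/g6.png

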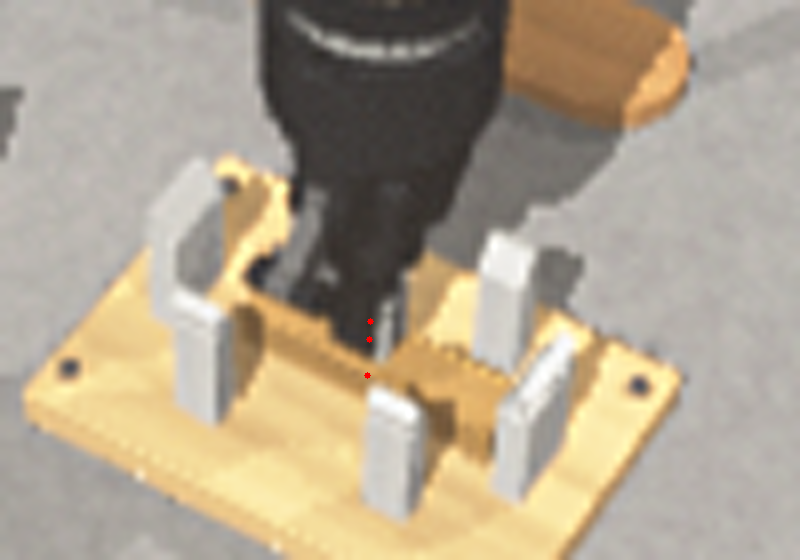

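Contact at TCP z ≈ 0.0138 on the offcut top (0.036), so the shut tips sit about 22 mm behind the reported point. From now on I use tip = TCP + 22 mm.

Request:
{"fn": "carry_out", "kwargs": {"steps": [0,0,0.1,0,0,0,1,0,0,0.25,0,0,0,1,0,0,0.4,0,0,0,0.45,0,0,0.4,0,0,0,0.45,0,0,0.4,0,0,0,0.45,0,0,0.4,0,0,0,0.45,0,0,0.2,0,0,0,0.45,0,0,0.1,0,0,0,0.45,0,0,0,0,0,0,0.45,0,0,0,0,0,0,0.45]}}

```text
t: 9.82
position: [0.4578, -0.0238, 0.0106]
eef_rot: [[-0.973, 0.232, -0.003], [0.232, 0.973, 0.001], [0.003, -0.0, -1.0]]
force: [-0.1, -0.7, -1.0]
opening: 0.552
finger_force: 0.0
```

Request:
{"fn": "carry_out", "kwargs": {"steps": [0,0,-0.05,0,0,0,0.45,0,0,-0.08,0,0,0,0.45,0,0,-0.11,0,0,0,0.45,0,0,-0.13,0,0,0,0.45,0,0,-0.13,0,0,0,0.45,0,0,-0.13,0,0,0,1,0,0,-0.13,0,0,0,1,0,0,-0.13,0,0,0,1,0,0,-0.13,0,0,0,1,0,0,-0.13,0,0,0,1]}}

```text
t: 10.65
position: [0.4596, -0.0242, 0.0025]
eef_rot: [[-0.973, 0.232, 0.001], [0.232, 0.973, -0.0], [-0.001, 0.0, -1.0]]
force: [-0.8, 0.5, 5.4]
opening: 0.261
finger_force: 59.4
```

Gripped (opening 0.26 ≈ 24 mm). Off to the bin at (670, 0), with the strip turned along the bin's long axis (yaw ≈100°).

Request:
{"fn": "carry_out", "kwargs": {"steps": [0,0,0.2,0,0,0,1,0,0,0.4,0,0,0,1,0,0,0.6,0,0,0,1,0,0,0.8,0,0,0,1,0,0,1,0,0,0,1,0,0,1,0,0,0,1]}}

```text
t: 11.15
position: [0.4612, -0.0245, 0.0847]
eef_rot: [[-0.973, 0.232, 0.004], [0.232, 0.973, -0.001], [-0.004, 0.0, -1.0]]
force: [0.0, 0.0, -0.8]
opening: 0.258
finger_force: 59.0
```

Request:
{"fn": "carry_out", "kwargs": {"steps": [0.15,0,0.15,0,0,-0.0155,1,0.3,0,0.3,0,0,-0.031,1,0.45,0,0.3,0,0,-0.0465,1,0.6,0,0.3,0,0,-0.062,1,0.75,0,0.3,0,0,-0.0775,1,0.9,0,0.3,0,0,-0.0925,1,0.9,0,0.3,0,0,-0.0925,1]}}

```text
t: 11.73
position: [0.5332, -0.0243, 0.1054]
eef_rot: [[-0.682, 0.731, 0.001], [0.731, 0.682, -0.0], [-0.001, 0.001, -1.0]]
force: [-0.6, -0.1, 0.9]
opening: 0.262
finger_force: 59.0
```

Request:
{"fn": "carry_out", "kwargs": {"steps": [0.15,0,0,0,0,-0.0155,1,0.3,0,0,0,0,-0.031,1,0.45,0,0,0,0,-0.0465,1,0.6,0,0,0,0,-0.062,1,0.75,0,0,0,0,-0.0775,1,0.9,0,0,0,0,-0.0925,1,0.9,0,0,0,0,-0.0925,1]}}

```text
t: 12.32
position: [0.6044, -0.0242, 0.1054]
eef_rot: [[-0.172, 0.985, 0.0], [0.985, 0.172, -0.0], [-0.0, 0.0, -1.0]]
force: [0.4, -0.5, -1.2]
opening: 0.266
finger_force: 59.0
```

Request:
{"fn": "carry_out", "kwargs": {"steps": [0.2,0.08,0,0,0,0,1,0.4,0.16,0,0,0,0,1,0.6,0.23,0,0,0,0,1,0.84,0.3,0,0,0,0,1,0.84,0.3,0,0,0,0,1,0.84,0.3,0,0,0,0,1]}}

```text
t: 12.82
position: [0.6698, 0.0001, 0.1052]
eef_rot: [[-0.178, 0.984, -0.001], [0.984, 0.178, 0.0], [0.0, -0.001, -1.0]]
force: [-1.5, -0.6, -0.5]
opening: 0.258
finger_force: 59.1
```

Request:
{"fn": "carry_out", "kwargs": {"steps": [0,0,-0.25,0,0,0,1,0,0,-0.5,0,0,0,1,0,0,-0.75,0,0,0,1,0,0,-1,0,0,0,1,0,0,-1,0,0,0,1,0,0,-1,0,0,0,0.45,0,0,-1,0,0,0,0.45,0,0,-1,0,0,0,0.45,0,0,-1,0,0,0,0.45,0,0,-0.6,0,0,0,0.45,0,0,-0.2,0,0,0,0.45,0,0,0,0,0,0,0.45]}}

```text
t: 13.82
position: [0.6723, -0.0003, 0.1106]
eef_rot: [[-0.174, 0.985, 0.005], [0.985, 0.174, -0.001], [-0.001, 0.005, -1.0]]
force: [1.9, -0.3, -0.2]
opening: 0.551
finger_force: 0.0
```

Request:
{"fn": "carry_out", "kwargs": {"steps": [0,0,0.25,0,0,0,0.3,-0.25,0.25,0.5,0,0,0.0155,0,-0.5,0.5,0.5,0,0,0.031,0,-0.75,0.75,0.5,0,0,0.0465,0,-1,1,0.5,0,0,0.062,0,-1,1,0.5,0,0,0.0775,0,-1,1,0.5,0,0,0.0925,0,-1,1,0.5,0,0,0.0925,0]}}

```text
t: 14.48
position: [0.5907, 0.0803, 0.1472]
eef_rot: [[-0.69, 0.724, 0.002], [0.724, 0.69, -0.0], [-0.001, 0.001, -1.0]]
force: [-0.0, 0.2, 0.8]
opening: 1.0
finger_force: 0.0
```

Request:
{"fn": "carry_out", "kwargs": {"steps": [-0.33,0.33,0,0,0,0.0155,0,-0.67,0.67,0,0,0,0.031,0,-1,1,0,0,0,0.0465,0,-1,1,0,0,0,0.062,0,-1,1,0,0,0,0.0775,0,-1,1,0,0,0,0.0925,0,-1,1,0,0,0,0.0925,0]}}

```text
t: 15.07
position: [0.5109, 0.16, 0.1466]
eef_rot: [[-0.973, 0.23, 0.001], [0.23, 0.973, 0.0], [-0.001, 0.0, -1.0]]
force: [0.0, 0.1, -0.3]
opening: 0.999
finger_force: 0.0
```

```bash
python3 - <<'E'
from h import *
t=grab("top","t5"); s=grab("side","s5")
b=cv2.resize(s[160:320,220:400],None,fx=3.3,fy=3.3,interpolation=cv2.INTER_CUBIC)
cv2.imwrite("pics/g7.png",b)
hsv=cv2.cvtColor(s,cv2.COLOR_BGR2HSV); q=hsv[170:230,235:290]; print("brown px in bin",((q[...,1]>70)&(q[...,2]>50)).sum())
J=np.array([461,-17.5])
st=manip.get_state(); print(st["position"],st["eef_rot"][:2,0])
E
```

```text
brown px in bin 384
[0.5109161  0.15971921 0.14637023] [-0.97148528  0.23709902]
```

View pics/g7.png

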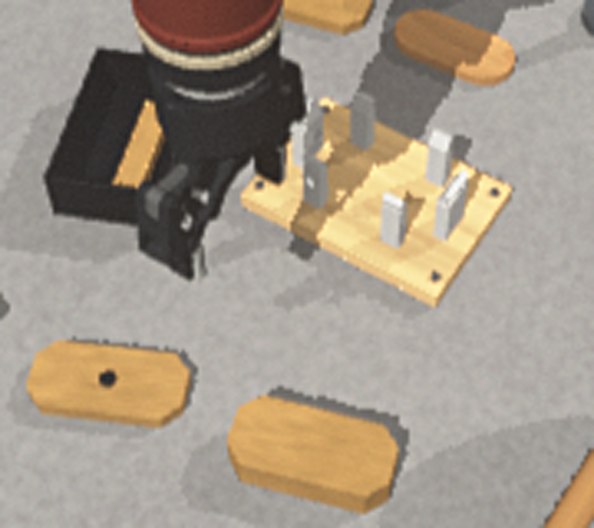

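The bin holds the offcut and the pocket is empty. Next the base block at (432.4, 224), yaw 3.7°.

Request:
{"fn": "carry_out", "kwargs": {"steps": [-0.33,0.27,0,0,0,0.016,0,-0.67,0.54,0,0,0,0.032,0,-0.98,0.8,0,0,0,0.048,0,-0.98,0.8,0,0,0,0.048,0,-0.98,0.8,0,0,0,0.048,0]}}

```text
t: 15.58
position: [0.4315, 0.2245, 0.1463]
eef_rot: [[-0.998, -0.065, 0.0], [-0.065, 0.998, 0.0], [-0.0, 0.0, -1.0]]
force: [0.5, 0.4, -0.2]
opening: 1.0
finger_force: 0.0
```

Request:
{"fn": "carry_out", "kwargs": {"steps": [0,0,-0.33,0,0,0,0,0,0,-0.67,0,0,0,0,0,0,-1,0,0,0,0,0,0,-1,0,0,0,0]}}

```text
t: 15.92
position: [0.4303, 0.2222, 0.0623]
eef_rot: [[-0.998, -0.063, -0.005], [-0.063, 0.998, -0.002], [0.006, -0.002, -1.0]]
force: [-1.2, -1.1, -1.4]
opening: 1.001
finger_force: 0.0
```

Request:
{"fn": "carry_out", "kwargs": {"steps": [0,0,-0.2,0,0,0,0,0,0,-0.4,0,0,0,0,0,0,-0.6,0,0,0,0,0,0,-0.8,0,0,0,0,0,0,-0.9,0,0,0,0,0,0,-0.9,0,0,0,0]}}

```text
t: 16.42
position: [0.4322, 0.2233, -0.0065]
eef_rot: [[-0.998, -0.065, -0.001], [-0.065, 0.998, -0.001], [0.001, -0.0, -1.0]]
force: [0.1, 0.2, 0.6]
opening: 1.003
finger_force: 0.0
```

Request:
{"fn": "carry_out", "kwargs": {"steps": [0,0,-0.04,0,0,0,0,0,0,-0.08,0,0,0,0,0,0,-0.08,0,0,0,0,0,0,-0.08,0,0,0,1,0,0,-0.08,0,0,0,1,0,0,-0.08,0,0,0,1,0,0,-0.08,0,0,0,1,0,0,-0.08,0,0,0,1,0,0,-0.08,0,0,0,1]}}

```text
t: 17.17
position: [0.4325, 0.224, -0.0117]
eef_rot: [[-0.998, -0.068, 0.001], [-0.068, 0.998, 0.0], [-0.001, 0.0, -1.0]]
force: [-1.5, -0.2, 7.6]
opening: 0.64
finger_force: 63.6
```

Request:
{"fn": "carry_out", "kwargs": {"steps": [0,0,0.2,0,0,0,1,0,0,0.4,0,0,0,1,0,0,0.6,0,0,0,1,0,0,0.8,0,0,0,1,0,0,1,0,0,0,1,0,0,1,0,0,0,1]}}

```text
t: 17.67
position: [0.4339, 0.2245, 0.0703]
eef_rot: [[-0.998, -0.068, 0.004], [-0.068, 0.998, 0.001], [-0.004, 0.001, -1.0]]
force: [1.2, -0.3, -0.7]
opening: 0.637
finger_force: 64.3
```

Request:
{"fn": "carry_out", "kwargs": {"steps": [0.02,-0.2,0.2,0,0,-0.005,1,0.04,-0.4,0.4,0,0,-0.01,1,0.07,-0.6,0.5,0,0,-0.015,1,0.1,-0.8,0.5,0,0,-0.02,1,0.12,-1,0.5,0,0,-0.025,1]}}

```text
t: 18.08
position: [0.4421, 0.1432, 0.1077]
eef_rot: [[-0.996, 0.091, 0.001], [0.091, 0.996, 0.0], [-0.001, 0.0, -1.0]]
force: [-0.1, 0.4, -1.0]
opening: 0.637
finger_force: 64.3
```

Request:
{"fn": "carry_out", "kwargs": {"steps": [0.02,-0.2,0,0,0,-0.005,1,0.04,-0.4,0,0,0,-0.01,1,0.07,-0.6,0,0,0,-0.015,1,0.1,-0.8,0,0,0,-0.02,1,0.12,-1,0,0,0,-0.0235,1]}}

```text
t: 18.5
position: [0.4511, 0.0631, 0.107]
eef_rot: [[-0.972, 0.237, -0.0], [0.237, 0.972, 0.0], [0.0, -0.0, -1.0]]
force: [0.7, 0.8, -0.6]
opening: 0.637
finger_force: 64.3
```

Request:
{"fn": "carry_out", "kwargs": {"steps": [0.02,-0.2,0,0,0,0,1,0.04,-0.4,0,0,0,0,1,0.07,-0.6,0,0,0,0,1,0.1,-0.8,0,0,0,0,1,0.12,-1,0,0,0,0,1,0.12,-1,0,0,0,0,1,0.12,-1,0,0,0,0,1]}}

```text
t: 19.08
position: [0.4606, -0.0165, 0.1071]
eef_rot: [[-0.972, 0.237, -0.001], [0.237, 0.972, 0.0], [0.001, 0.0, -1.0]]
force: [0.3, 0.6, -1.4]
opening: 0.638
finger_force: 64.3
```

```bash
cat > held.py <<'E'
from h import *
import sys
h=float(sys.argv[1]); u0=float(sys.argv[2])  # thickness mm, underside offset from TCP mm
s=grab("side",sys.argv[3]); st=manip.get_state(); p=st["position"]; print(p.round(4),st["eef_rot"][:2,0].round(3),st["opening"].round(3))
hsv=cv2.cvtColor(s,cv2.COLOR_BGR2HSV); wood=cv2.inRange(hsv,(8,70,60),(25,255,255))
z=p[2]+(u0+h/2)/1000
u,v=proj("side",[p[0],p[1]+.028,p[2]+u0/1000+.004])[0]; print(u,v)
c=blob(wood,u,v); hull=cv2.convexHull(c).astype(np.float32); m=cv2.moments(hull)
print("area",cv2.contourArea(c),"centre",ray("side",[m["m10"]/m["m00"],m["m01"]/m["m00"]],z)[0].round(4))
P=ray("side",hull.reshape(-1,2),z)[:,:2]; print(cv2.minAreaRect((P*1000).astype(np.float32)))
E
python3 held.py 30 11.7 s6
```

```text
Traceback (most recent call last):
  File "held.py", line 4, in <module>
    s=grab("side",sys.argv[3]); st=manip.get_state(); p=st["position"]; print(p.round(4),st["eef_rot"][:2,0].round(3),st["opening"].round(3))
                                                                                                                      ^^^^^^^^^^^^^^^^^^^
AttributeError: 'float' object has no attribute 'round'
```

```bash
sed -i 's/st\["opening"\].round(3)/st["opening"]/' held.py; python3 held.py 30 11.7 s6
```

```text
[ 0.4605 -0.0156  0.1072] [-0.972  0.235] 0.6401869650114629
331.78655754555257 200.82468783717567
area 2711.5 centre [0.4401 0.0519 0.1339]
((443.57958984375, 39.92967224121094), (180.60995483398438, 194.3949432373047), 76.79434967041016)
```

Request:
{"fn": "carry_out", "kwargs": {"steps": [0,-0.015,-0.15,0,0,0,1,0,-0.015,-0.3,0,0,0,1,0,-0.015,-0.4,0,0,0,1,0,-0.015,-0.5,0,0,0,1,0,-0.015,-0.55,0,0,0,1,0,-0.015,-0.6,0,0,0,1,0,-0.015,-0.6,0,0,0,1]}}

```text
t: 19.77
position: [0.4606, -0.0171, 0.0591]
eef_rot: [[-0.972, 0.235, -0.001], [0.235, 0.972, 0.0], [0.001, -0.0, -1.0]]
force: [0.4, -0.5, -2.1]
opening: 0.647
finger_force: 41.8
```

Request:
{"fn": "carry_out", "kwargs": {"steps": [0,0,-0.03,0,0,0,1,0,0,-0.06,0,0,0,1,0,0,-0.09,0,0,0,1,0,0,-0.12,0,0,0,1,0,0,-0.15,0,0,0,1,0,0,-0.15,0,0,0,1]}}

```text
t: 20.27
position: [0.4607, -0.0173, 0.0472]
eef_rot: [[-0.972, 0.235, -0.001], [0.235, 0.972, 0.0], [0.001, -0.0, -1.0]]
force: [-0.6, 0.6, -1.3]
opening: 0.634
finger_force: 69.8
```

Request:
{"fn": "carry_out", "kwargs": {"steps": [0,0,-0.05,0,0,0,1,0,0,-0.1,0,0,0,1,0,0,-0.15,0,0,0,1,0,0,-0.2,0,0,0,1,0,0,-0.25,0,0,0,1,0,0,-0.3,0,0,0,1,0,0,-0.35,0,0,0,1,0,0,-0.4,0,0,0,1,0,0,-0.4,0,0,0,1]}}

```text
t: 21.02
position: [0.4604, -0.0172, 0.0148]
eef_rot: [[-0.972, 0.235, -0.001], [0.235, 0.972, 0.0], [0.001, -0.0, -1.0]]
force: [0.1, 0.1, -0.9]
opening: 0.635
finger_force: 69.8
```

Request:
{"fn": "carry_out", "kwargs": {"steps": [0,0,-0.03,0,0,0,1,0,0,-0.05,0,0,0,1,0,0,-0.07,0,0,0,1,0,0,-0.08,0,0,0,1,0,0,-0.08,0,0,0,1]}}

```text
t: 21.43
position: [0.4609, -0.0173, 0.0091]
eef_rot: [[-0.972, 0.235, -0.0], [0.235, 0.972, 0.0], [0.0, -0.0, -1.0]]
force: [0.8, 0.7, -1.8]
opening: 0.639
finger_force: 69.8
```

Request:
{"fn": "carry_out", "kwargs": {"steps": [0,0,-0.012,0,0,0,1,0,0,-0.025,0,0,0,1,0,0,-0.037,0,0,0,1,0,0,-0.037,0,0,0,1]}}

```text
t: 21.77
position: [0.461, -0.0174, 0.0064]
eef_rot: [[-0.972, 0.235, 0.0], [0.235, 0.972, -0.0], [-0.0, -0.0, -1.0]]
force: [-0.6, -0.5, 1.9]
opening: 0.638
finger_force: 70.2
```

Request:
{"fn": "carry_out", "kwargs": {"steps": [0,0,-0.015,0,0,0,1,0,0,-0.015,0,0,0,1,0,0,-0.015,0,0,0,0.25,0,0,-0.015,0,0,0,0.1,0,0,-0.015,0,0,0,0,0,0,-0.015,0,0,0,0,0,0,-0.015,0,0,0,0]}}

```text
t: 22.35
position: [0.4609, -0.0173, 0.0049]
eef_rot: [[-0.972, 0.235, -0.0], [0.235, 0.972, 0.0], [0.0, -0.0, -1.0]]
force: [0.2, 0.1, -0.6]
opening: 1.007
finger_force: 0.0
```

Request:
{"fn": "carry_out", "kwargs": {"steps": [0,0,0.1,0,0,0,0,0,0,0.3,0,0,0,0,0,0,0.6,0,0,0,0,0,0,1,0,0,0,0,0,0,1,0,0,0,0]}}

```text
t: 22.77
position: [0.464, -0.0179, 0.09]
eef_rot: [[-0.972, 0.235, 0.007], [0.235, 0.972, -0.001], [-0.007, 0.0, -1.0]]
force: [1.3, -0.6, 0.7]
opening: 1.003
finger_force: 0.0
```

Request:
{"fn": "carry_out", "kwargs": {"steps": [0.19,0.33,0.3,0,0,0.0115,0,0.38,0.67,0.5,0,0,0.023,0,0.576,0.98,0.5,0,0,0.035,0,0.576,0.98,0.5,0,0,0.035,0]}}

```text
t: 23.1
position: [0.5104, 0.0644, 0.1266]
eef_rot: [[-1.0, 0.01, 0.005], [0.01, 1.0, 0.001], [-0.005, 0.001, -1.0]]
force: [-0.4, 0.4, 0.2]
opening: 0.997
finger_force: 0.0
```

Request:
{"fn": "carry_out", "kwargs": {"steps": [0.19,0.33,0,0,0,0.0115,0,0.38,0.67,0,0,0,0.023,0,0.576,0.98,0,0,0,0.036,0,0.576,0.98,0,0,0,0.036,0]}}

```text
t: 23.43
position: [0.5552, 0.1429, 0.125]
eef_rot: [[-0.977, -0.214, 0.002], [-0.214, 0.977, 0.001], [-0.002, 0.001, -1.0]]
force: [-1.9, -1.5, -0.6]
opening: 1.001
finger_force: 0.0
```

Request:
{"fn": "carry_out", "kwargs": {"steps": [0.19,0.33,0,0,0,0,0,0.38,0.67,0,0,0,0,0,0.576,0.97,0,0,0,0,0,0.576,0.97,0,0,0,0,0,0.576,0.97,0,0,0,0,0]}}

```text
t: 23.85
position: [0.5991, 0.2177, 0.1244]
eef_rot: [[-0.978, -0.208, -0.001], [-0.208, 0.978, -0.0], [0.001, -0.0, -1.0]]
force: [-0.7, -0.6, -1.0]
opening: 0.999
finger_force: 0.0
```

```bash
cat > jig.py <<'E'
from h import *
import sys
# top-layer pose: centroid/rect of chipboard-coloured mask near pocket; args: layer top height mm, prefix
zt=float(sys.argv[1])/1000
J=np.array([461,-17.5]);a=np.radians(-13.5);R=np.array([[np.cos(a),-np.sin(a)],[np.sin(a),np.cos(a)]])
tile=[]
for n in("top","side"):
    im=grab(n,sys.argv[2]+n)
    # rectify plane z=zt around pocket, 4 px per mm
    xs,ys=np.meshgrid(np.arange(-80,80,.5),np.arange(55,-55,-.5))
    P=np.c_[(np.c_[xs.ravel(),ys.ravel()]@R.T+J)/1000,np.full(xs.size,zt)]
    q=proj(n,P).astype(np.float32).reshape(xs.shape+(2,))
    tile.append(cv2.remap(im,q[...,0],q[...,1],cv2.INTER_CUBIC))
cv2.imwrite(f"pics/{sys.argv[2]}.png",np.hstack(tile))
st=manip.get_state(); print(st["position"].round(4),st["eef_rot"][:2,0].round(3))
E
python3 jig.py 48 r1
```

```text
[0.5985 0.2163 0.1247] [-0.978 -0.207]
```

View pics/r1.png

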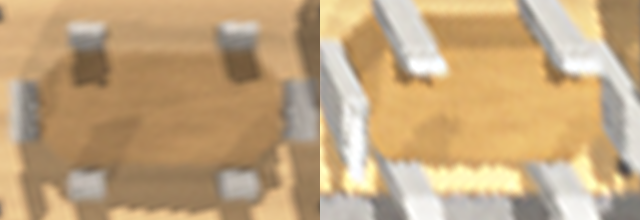

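The rectified view shows the base block home and centred within about 1 mm. Now spacer 1.

Request:
{"fn": "carry_out", "kwargs": {"steps": [0,0,-0.33,0,0,0,0,0,0,-0.67,0,0,0,0,0,0,-1,0,0,0,0,0,0,-1,0,0,0,0]}}

```text
t: 24.28
position: [0.5951, 0.215, 0.0405]
eef_rot: [[-0.979, -0.206, -0.008], [-0.206, 0.979, -0.002], [0.008, -0.0, -1.0]]
force: [-1.5, -0.8, -0.1]
opening: 1.0
finger_force: 0.0
```

Request:
{"fn": "carry_out", "kwargs": {"steps": [0,0,-0.2,0,0,0,0,0,0,-0.4,0,0,0,0,0,0,-0.55,0,0,0,0,0,0,-0.65,0,0,0,0,0,0,-0.7,0,0,0,0,0,0,-0.7,0,0,0,0]}}

```text
t: 24.78
position: [0.5989, 0.2168, -0.0112]
eef_rot: [[-0.978, -0.207, -0.001], [-0.207, 0.978, -0.0], [0.001, -0.0, -1.0]]
force: [0.1, 0.3, 0.2]
opening: 0.999
finger_force: 0.0
```

Request:
{"fn": "carry_out", "kwargs": {"steps": [0,0,-0.04,0,0,0,0,0,0,-0.08,0,0,0,0,0,0,-0.12,0,0,0,0,0,0,-0.12,0,0,0,0,0,0,-0.12,0,0,0,1,0,0,-0.12,0,0,0,1,0,0,-0.12,0,0,0,1,0,0,-0.12,0,0,0,1,0,0,-0.12,0,0,0,1,0,0,-0.12,0,0,0,1]}}

```text
t: 25.62
position: [0.5996, 0.2172, -0.0199]
eef_rot: [[-0.978, -0.207, 0.001], [-0.207, 0.978, 0.0], [-0.001, 0.0, -1.0]]
force: [-1.0, -0.6, 5.6]
opening: 0.629
finger_force: 63.6
```

Request:
{"fn": "carry_out", "kwargs": {"steps": [0,0,0.2,0,0,0,1,0,0,0.4,0,0,0,1,0,0,0.6,0,0,0,1,0,0,0.8,0,0,0,1,0,0,1,0,0,0,1,0,0,1,0,0,0,1]}}

```text
t: 26.12
position: [0.6012, 0.2176, 0.0626]
eef_rot: [[-0.978, -0.207, 0.005], [-0.207, 0.978, 0.001], [-0.005, 0.0, -1.0]]
force: [1.7, 0.6, -0.5]
opening: 0.635
finger_force: 63.4
```

Request:
{"fn": "carry_out", "kwargs": {"steps": [-0.12,-0.2,0.2,0,0,-0.007,1,-0.24,-0.4,0.4,0,0,-0.014,1,-0.36,-0.6,0.5,0,0,-0.021,1,-0.48,-0.8,0.5,0,0,-0.028,1,-0.577,-0.98,0.5,0,0,-0.035,1,-0.577,-0.98,0.5,0,0,-0.035,1]}}

```text
t: 26.62
position: [0.5512, 0.1365, 0.0987]
eef_rot: [[-1.0, 0.015, -0.002], [0.015, 1.0, -0.001], [0.002, -0.001, -1.0]]
force: [0.3, 0.4, -1.1]
opening: 0.632
finger_force: 63.5
```

Request:
{"fn": "carry_out", "kwargs": {"steps": [-0.12,-0.2,0,0,0,-0.007,1,-0.24,-0.4,0,0,0,-0.014,1,-0.36,-0.6,0,0,0,-0.021,1,-0.48,-0.8,0,0,0,-0.028,1,-0.577,-0.98,0,0,0,-0.036,1,-0.577,-0.98,0,0,0,-0.036,1]}}

```text
t: 27.12
position: [0.5054, 0.0587, 0.0987]
eef_rot: [[-0.971, 0.238, -0.002], [0.238, 0.971, -0.001], [0.002, -0.001, -1.0]]
force: [0.1, -0.4, -1.3]
opening: 0.639
finger_force: 63.5
```

Request:
{"fn": "carry_out", "kwargs": {"steps": [-0.12,-0.2,0,0,0,0,1,-0.24,-0.4,0,0,0,0,1,-0.36,-0.6,0,0,0,0,1,-0.48,-0.8,0,0,0,0,1,-0.577,-0.97,0,0,0,0,1,-0.577,-0.97,0,0,0,0,1,-0.577,-0.97,0,0,0,0,1,-0.577,-0.97,0,0,0,0,1]}}

```text
t: 27.78
position: [0.4614, -0.0168, 0.0993]
eef_rot: [[-0.972, 0.234, 0.0], [0.234, 0.972, 0.0], [-0.0, 0.0, -1.0]]
force: [0.3, 0.1, -0.7]
opening: 0.634
finger_force: 63.5
```

Request:
{"fn": "carry_out", "kwargs": {"steps": [0,-0.007,-0.15,0,0,0,1,0,-0.007,-0.3,0,0,0,1,0,-0.007,-0.4,0,0,0,1,0,-0.007,-0.5,0,0,0,1,0,-0.007,-0.55,0,0,0,1,0,-0.007,-0.6,0,0,0,1,0,-0.007,-0.6,0,0,0,1]}}

```text
t: 28.37
position: [0.4605, -0.0177, 0.0509]
eef_rot: [[-0.972, 0.235, -0.001], [0.235, 0.972, 0.0], [0.001, -0.0, -1.0]]
force: [0.1, 0.6, -1.6]
opening: 0.635
finger_force: 63.5
```

Request:
{"fn": "carry_out", "kwargs": {"steps": [0,0,-0.04,0,0,0,1,0,0,-0.08,0,0,0,1,0,0,-0.12,0,0,0,1,0,0,-0.16,0,0,0,1,0,0,-0.2,0,0,0,1,0,0,-0.24,0,0,0,1,0,0,-0.24,0,0,0,1]}}

```text
t: 28.95
position: [0.4603, -0.0178, 0.0316]
eef_rot: [[-0.972, 0.235, -0.001], [0.235, 0.972, 0.0], [0.001, -0.0, -1.0]]
force: [-0.5, 0.4, -1.3]
opening: 0.63
finger_force: 63.5
```

Request:
{"fn": "carry_out", "kwargs": {"steps": [0,0,-0.02,0,0,0,1,0,0,-0.035,0,0,0,1,0,0,-0.05,0,0,0,1,0,0,-0.05,0,0,0,1]}}

```text
t: 29.28
position: [0.4608, -0.0179, 0.0282]
eef_rot: [[-0.972, 0.235, 0.0], [0.235, 0.972, -0.0], [-0.0, -0.0, -1.0]]
force: [0.5, 0.5, -0.8]
opening: 0.632
finger_force: 63.5
```

Request:
{"fn": "carry_out", "kwargs": {"steps": [0,0,-0.012,0,0,0,1,0,0,-0.012,0,0,0,1,0,0,-0.012,0,0,0,0.25,0,0,-0.012,0,0,0,0.1,0,0,-0.012,0,0,0,0,0,0,-0.012,0,0,0,0,0,0,-0.012,0,0,0,0]}}

```text
t: 29.87
position: [0.4607, -0.0179, 0.0272]
eef_rot: [[-0.972, 0.235, -0.0], [0.235, 0.972, 0.0], [0.0, -0.0, -1.0]]
force: [0.6, -0.5, -0.2]
opening: 0.998
finger_force: 0.0
```

Request:
{"fn": "carry_out", "kwargs": {"steps": [0,0,0.1,0,0,0,0,0,0,0.3,0,0,0,0,0,0,0.6,0,0,0,0,0,0,1,0,0,0,0,0,0,1,0,0,0,0]}}

```text
t: 30.28
position: [0.4638, -0.0184, 0.1124]
eef_rot: [[-0.972, 0.235, 0.007], [0.235, 0.972, -0.001], [-0.007, 0.0, -1.0]]
force: [1.5, 0.2, 0.8]
opening: 0.997
finger_force: 0.0
```

Request:
{"fn": "carry_out", "kwargs": {"steps": [0.2,-0.3,0.1,0,0,0.006,0,0.4,-0.6,0.2,0,0,0.012,0,0.57,-0.86,0.2,0,0,0.018,0,0.57,-0.86,0.2,0,0,0.018,0]}}

```text
t: 30.62
position: [0.5095, -0.0903, 0.1243]
eef_rot: [[-0.992, 0.124, 0.004], [0.124, 0.992, -0.002], [-0.004, -0.002, -1.0]]
force: [-0.6, -0.7, -1.2]
opening: 0.998
finger_force: 0.0
```

Request:
{"fn": "carry_out", "kwargs": {"steps": [0.2,-0.3,0,0,0,0.006,0,0.4,-0.6,0,0,0,0.012,0,0.57,-0.86,0,0,0,0.0173,0,0.57,-0.86,0,0,0,0.0173,0]}}

```text
t: 30.95
position: [0.554, -0.1588, 0.1233]
eef_rot: [[-1.0, 0.016, 0.002], [0.016, 1.0, -0.002], [-0.002, -0.002, -1.0]]
force: [0.5, 0.4, 0.2]
opening: 1.004
finger_force: 0.0
```

Request:
{"fn": "carry_out", "kwargs": {"steps": [0.2,-0.3,0,0,0,0,0,0.4,-0.6,0,0,0,0,0,0.57,-0.87,0,0,0,0,0,0.57,-0.87,0,0,0,0,0,0.57,-0.87,0,0,0,0,0]}}

```text
t: 31.37
position: [0.5972, -0.2252, 0.1228]
eef_rot: [[-1.0, 0.017, -0.001], [0.017, 1.0, 0.001], [0.001, 0.001, -1.0]]
force: [0.2, 0.1, 0.4]
opening: 0.999
finger_force: 0.0
```

```bash
cat > chk.py <<'E'
from h import *
import sys
# layer check: edges of the top layer along jig x / y through the centre in plane z, by rectified saturation/brightness
st=manip.get_state(); print(st["position"].round(4),st["eef_rot"][:2,0].round(3))
for n,im in(("top",grab("top","c"+sys.argv[1]+"t")),("side",grab("side","c"+sys.argv[1]+"s"))):
    hsv=cv2.cvtColor(im,cv2.COLOR_BGR2HSV); wood=cv2.inRange(hsv,(0,70,50),(30,255,255)); grey=cv2.inRange(hsv,(0,0,138),(180,40,255))
    for k,P,h in(("sp2",(.598,-.225),14),("disc",(.448,-.210),12),("weight",(.4355,.3632),12)):
        u,v=proj(n,[P[0],P[1],h/1000])[0]
        try:print(n,k,*[np.round(x,1) for x in pose(n,blob(wood if k!="weight" else grey,u,v+(0)),h)])
        except Exception as e: print(n,k,e)
E
python3 chk.py 1; python3 jig.py 62 r2
```

```text
[ 0.5972 -0.2252  0.1228] [-1.     0.017]
top sp2 [ 400.4 -335.4] -52.0 [1771.1  769.5]
top disc [ 400.3 -335.7] -52.0 [1772.6  770.2]
top weight [534.4 233.4] 90.0 [1689.1 1070.3]
side sp2 [ 597.8 -223.8] -1.2 [123.3  69.2]
side disc [ 448.  -208.8] -11.2 [121.6  67.3]
side weight [590.3  29. ] -32.9 [2909.9 1487.1]
[ 0.5968 -0.2238  0.1234] [-1.     0.015]
```

Request:
{"fn": "carry_out", "kwargs": {"steps": [0.01,0,-0.33,0,0,0,0,0.01,0,-0.67,0,0,0,0,0.01,0,-1,0,0,0,0,0.01,0,-1,0,0,0,0]}}

```text
t: 31.9
position: [0.5947, -0.2225, 0.0387]
eef_rot: [[-1.0, 0.015, -0.007], [0.015, 1.0, 0.004], [0.007, 0.004, -1.0]]
force: [-1.5, 0.6, -0.5]
opening: 0.998
finger_force: 0.0
```

Request:
{"fn": "carry_out", "kwargs": {"steps": [0,0,-0.2,0,0,0,0,0,0,-0.4,0,0,0,0,0,0,-0.55,0,0,0,0,0,0,-0.65,0,0,0,0,0,0,-0.68,0,0,0,0,0,0,-0.68,0,0,0,0]}}

```text
t: 32.4
position: [0.5981, -0.2249, -0.0111]
eef_rot: [[-1.0, 0.015, -0.0], [0.015, 1.0, 0.0], [0.0, 0.0, -1.0]]
force: [0.2, 0.5, 0.2]
opening: 1.0
finger_force: 0.0
```

Request:
{"fn": "carry_out", "kwargs": {"steps": [0,0,-0.04,0,0,0,0,0,0,-0.08,0,0,0,0,0,0,-0.12,0,0,0,0,0,0,-0.12,0,0,0,0,0,0,-0.12,0,0,0,1,0,0,-0.12,0,0,0,1,0,0,-0.12,0,0,0,1,0,0,-0.12,0,0,0,1,0,0,-0.12,0,0,0,1,0,0,-0.12,0,0,0,1]}}

```text
t: 33.23
position: [0.5987, -0.2253, -0.02]
eef_rot: [[-1.0, 0.015, 0.001], [0.015, 1.0, -0.001], [-0.001, -0.0, -1.0]]
force: [-0.6, -0.1, 5.3]
opening: 0.631
finger_force: 63.7
```

Request:
{"fn": "carry_out", "kwargs": {"steps": [0,0,0.2,0,0,0,1,0,0,0.4,0,0,0,1,0,0,0.6,0,0,0,1,0,0,0.8,0,0,0,1,0,0,1,0,0,0,1,0,0,1,0,0,0,1]}}

```text
t: 33.73
position: [0.6001, -0.226, 0.0623]
eef_rot: [[-1.0, 0.015, 0.004], [0.015, 1.0, -0.002], [-0.004, -0.002, -1.0]]
force: [1.0, 0.7, 0.5]
opening: 0.634
finger_force: 63.4
```

Request:
{"fn": "carry_out", "kwargs": {"steps": [-0.12,0.18,0.2,0,0,-0.004,1,-0.24,0.36,0.4,0,0,-0.008,1,-0.36,0.54,0.5,0,0,-0.012,1,-0.48,0.72,0.5,0,0,-0.016,1,-0.57,0.865,0.5,0,0,-0.0176,1,-0.57,0.865,0.5,0,0,-0.0176,1]}}

```text
t: 34.23
position: [0.5509, -0.1537, 0.0986]
eef_rot: [[-0.992, 0.125, -0.002], [0.125, 0.992, 0.001], [0.002, 0.001, -1.0]]
force: [1.6, 0.3, -1.2]
opening: 0.635
finger_force: 63.5
```

Request:
{"fn": "carry_out", "kwargs": {"steps": [-0.12,0.18,0,0,0,-0.004,1,-0.24,0.36,0,0,0,-0.008,1,-0.36,0.54,0,0,0,-0.012,1,-0.48,0.72,0,0,0,-0.016,1,-0.57,0.865,0,0,0,-0.0176,1,-0.57,0.865,0,0,0,-0.0176,1]}}

```text
t: 34.73
position: [0.5056, -0.0852, 0.0986]
eef_rot: [[-0.972, 0.233, -0.002], [0.233, 0.972, 0.001], [0.002, 0.001, -1.0]]
force: [-0.1, -1.0, -0.9]
opening: 0.631
finger_force: 63.5
```

Request:
{"fn": "carry_out", "kwargs": {"steps": [-0.12,0.18,0,0,0,0,1,-0.24,0.36,0,0,0,0,1,-0.36,0.54,0,0,0,0,1,-0.48,0.72,0,0,0,0,1,-0.57,0.865,0,0,0,0,1,-0.57,0.865,0,0,0,0,1,-0.57,0.865,0,0,0,0,1,-0.57,0.865,0,0,0,0,1]}}

```text
t: 35.4
position: [0.4625, -0.0182, 0.0993]
eef_rot: [[-0.972, 0.234, 0.001], [0.234, 0.972, -0.001], [-0.001, -0.0, -1.0]]
force: [-0.5, -0.1, -1.4]
opening: 0.631
finger_force: 63.5
```

Request:
{"fn": "carry_out", "kwargs": {"steps": [-0.006,0,-0.12,0,0,0,1,-0.006,0,-0.24,0,0,0,1,-0.006,0,-0.34,0,0,0,1,-0.006,0,-0.42,0,0,0,1,-0.006,0,-0.48,0,0,0,1,-0.006,0,-0.54,0,0,0,1,-0.006,0,-0.58,0,0,0,1,-0.006,0,-0.62,0,0,0,1,-0.006,0,-0.65,0,0,0,1,-0.006,0,-0.67,0,0,0,1,-0.006,0,-0.67,0,0,0,1]}}

```text
t: 36.32
position: [0.4609, -0.0175, 0.0455]
eef_rot: [[-0.972, 0.234, -0.0], [0.234, 0.972, 0.0], [0.0, -0.0, -1.0]]
force: [0.3, -0.0, -1.0]
opening: 0.632
finger_force: 63.5
```

Request:
{"fn": "carry_out", "kwargs": {"steps": [0,0,-0.015,0,0,0,1,0,0,-0.03,0,0,0,1,0,0,-0.045,0,0,0,1,0,0,-0.045,0,0,0,1]}}

```text
t: 36.65
position: [0.4611, -0.0175, 0.042]
eef_rot: [[-0.972, 0.234, 0.0], [0.234, 0.972, -0.0], [-0.0, 0.0, -1.0]]
force: [0.8, -0.7, -0.7]
opening: 0.632
finger_force: 63.5
```

Request:
{"fn": "carry_out", "kwargs": {"steps": [0,0,-0.012,0,0,0,1,0,0,-0.012,0,0,0,1,0,0,-0.012,0,0,0,0.25,0,0,-0.012,0,0,0,0.1,0,0,-0.012,0,0,0,0,0,0,-0.012,0,0,0,0,0,0,-0.012,0,0,0,0]}}

```text
t: 37.23
position: [0.461, -0.0175, 0.0411]
eef_rot: [[-0.972, 0.234, -0.0], [0.234, 0.972, 0.0], [0.0, -0.0, -1.0]]
force: [-0.0, 0.2, -0.3]
opening: 0.999
finger_force: 0.0
```

Request:
{"fn": "carry_out", "kwargs": {"steps": [0,0,0.1,0,0,0,0,0,0,0.3,0,0,0,0,0,0,0.6,0,0,0,0,0,0,1,0,0,0,0,0,0,1,0,0,0,0]}}

```text
t: 37.65
position: [0.4641, -0.018, 0.1263]
eef_rot: [[-0.972, 0.234, 0.007], [0.234, 0.972, -0.001], [-0.007, 0.0, -1.0]]
force: [1.7, 0.3, 1.0]
opening: 0.996
finger_force: 0.0
```

Request:
{"fn": "carry_out", "kwargs": {"steps": [0,0.33,0.1,0,0,0,0,0,0.67,0.2,0,0,0,0,0,1,0.2,0,0,0,0,0,1,0.2,0,0,0,0]}}

```text
t: 37.98
position: [0.4611, 0.0658, 0.1379]
eef_rot: [[-0.973, 0.232, 0.001], [0.232, 0.973, 0.001], [-0.001, 0.002, -1.0]]
force: [-0.5, -0.6, -0.8]
opening: 1.001
finger_force: 0.0
```

Request:
{"fn": "carry_out", "kwargs": {"steps": [0,0.33,0,0,0,0,0,0,0.67,0,0,0,0,0,0,1,0,0,0,0,0,0,1,0,0,0,0,0]}}

```text
t: 38.32
position: [0.461, 0.1457, 0.1374]
eef_rot: [[-0.973, 0.232, 0.0], [0.232, 0.973, 0.001], [-0.0, 0.001, -1.0]]
force: [-0.8, -0.5, 0.3]
opening: 1.0
finger_force: 0.0
```

```bash
python3 chk.py 2|grep -v sp2; python3 jig.py 76 r3; python3 - <<'E'
import cv2,numpy as np
a=cv2.imread("pics/r3.png"); b=cv2.imread("pics/r2.png")
t=cv2.imread("pics/c2t.png")[120:280,150:400]; s=cv2.imread("pics/c2s.png")[130:290,250:500]
cv2.imwrite("pics/v3.png",np.vstack([a,np.hstack([cv2.resize(t,(320,205)),cv2.resize(s,(320,205))])]))
E
```

```text
[0.461  0.1457 0.1374] [-0.973  0.232]
top disc [ 448.3 -211. ] -10.8 [118.4  57.8]
top weight [421.7 491.2] -58.5 [101.8  72.2]
side disc [ 447.8 -208.6] -11.2 [122.5  67.6]
side weight [636.2  50.4] -42.5 [2758.4 1375.4]
[0.461  0.1419 0.1371] [-0.972  0.234]
```

View pics/v3.png

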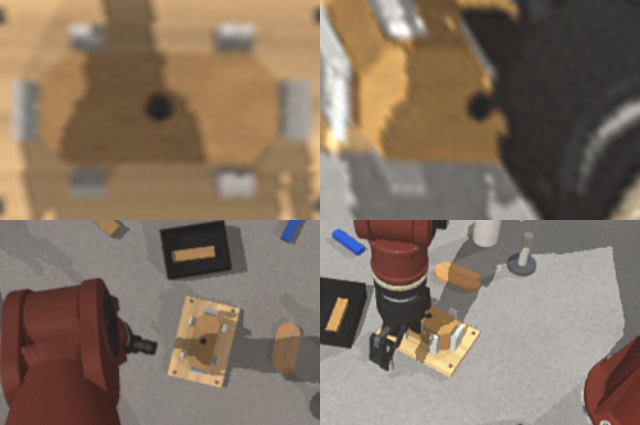

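Both spacers are down and centred within about 1.5 mm (dot at (159,106) of (160,110) in the rectified view), and the offcut is in the bin. The disc has not moved: (448, -209.8), yaw -11.1°.

Request:
{"fn": "carry_out", "kwargs": {"steps": [-0.05,-0.33,0,0,0,0.0035,0,-0.1,-0.67,0,0,0,0.007,0,-0.16,-1,0,0,0,0.007,0,-0.16,-1,0,0,0,0.007,0]}}

```text
t: 38.85
position: [0.4473, 0.0583, 0.1371]
eef_rot: [[-0.981, 0.195, -0.001], [0.195, 0.981, -0.002], [0.0, -0.002, -1.0]]
force: [0.1, 1.1, 0.2]
opening: 1.0
finger_force: 0.0
```

Request:
{"fn": "carry_out", "kwargs": {"steps": [0,-0.33,0,0,0,0,0,0,-0.67,0,0,0,0,0,0,-1,0,0,0,0,0,0,-1,0,0,0,0,0]}}

```text
t: 39.18
position: [0.4484, -0.0217, 0.1373]
eef_rot: [[-0.981, 0.196, 0.001], [0.196, 0.981, -0.002], [-0.001, -0.002, -1.0]]
force: [0.2, 1.4, 0.1]
opening: 1.004
finger_force: 0.0
```

Request:
{"fn": "carry_out", "kwargs": {"steps": [0,-0.33,0,0,0,0,0,0,-0.67,0,0,0,0,0,0,-1,0,0,0,0,0,0,-1,0,0,0,0,0]}}

```text
t: 39.52
position: [0.4485, -0.1016, 0.1373]
eef_rot: [[-0.981, 0.195, 0.001], [0.195, 0.981, -0.002], [-0.001, -0.002, -1.0]]
force: [-0.1, 0.0, 0.5]
opening: 0.997
finger_force: 0.0
```

Request:
{"fn": "carry_out", "kwargs": {"steps": [0,-0.33,0,0,0,0,0,0,-0.67,0,0,0,0,0,0,-1,0,0,0,0,0,0,-1,0,0,0,0,0]}}

```text
t: 39.85
position: [0.4485, -0.1815, 0.1373]
eef_rot: [[-0.981, 0.195, 0.001], [0.195, 0.981, -0.002], [-0.001, -0.002, -1.0]]
force: [-0.5, 0.2, 0.3]
opening: 1.003
finger_force: 0.0
```

Request:
{"fn": "carry_out", "kwargs": {"steps": [0,-0.2,0,0,0,0,0,0,-0.4,0,0,0,0,0,0,-0.4,0,0,0,0,0,0,-0.4,0,0,0,0,0]}}

```text
t: 40.18
position: [0.4479, -0.2094, 0.137]
eef_rot: [[-0.981, 0.193, -0.0], [0.193, 0.981, 0.001], [0.0, 0.001, -1.0]]
force: [-0.5, 0.5, -0.4]
opening: 0.998
finger_force: 0.0
```

```bash
python3 chk.py 3|grep -v sp2; python3 - <<'E'
from h import *
for n,f in(("top","c3t"),("side","c3s")):
    hsv=cv2.cvtColor(cv2.imread(f"pics/{f}.png"),cv2.COLOR_BGR2HSV)
    bar=cv2.inRange(hsv,(0,0,0),(180,255,75))
    for z,h in((.046,92),):
        u,v=proj(n,[.4355,.363,.046])[0]
        c=blob(bar,u,v); print(n,u,v,cv2.contourArea(c),cv2.boundingRect(c),*[np.round(x,1) for x in pose(n,c,58)])
    lo=130 if n=="top" else 180
    g=cv2.inRange(hsv,(0,0,lo),(180,45,255)); u,v=proj(n,[.4355,.363,.012])[0].astype(int)
    print(hsv[v-20:v+25:5,u-14:u+16:4,2])
E
```

```text
[ 0.4479 -0.2094  0.137 ] [-0.981  0.193]
top disc [ 417.4 -204.3] 71.4 [61.  54.3]
top weight [436.2 363.1] 2.9 [122.6  57.1]
side disc [ 448.  -208.8] -11.2 [121.6  67.3]
side weight [588.1  22.5] -42.5 [2758.4 1569.4]
top 176.44284897944718 223.55429632937256 62.5 (179, 212, 5, 24) [435.5 355.6] 5.0 [67.4 10.9]
[[130 130 125 140 146 123 131 138]
 [128 125 164 173 177 180 137  90]
 [134 129 163  86  53 117 109  91]
 [130 127 165  84  50 117 113  90]
 [125 129 164  82  52 119 117  91]
 [127 125 163  81  55 120 117  90]
 [127 129 165  80  50 118 118  92]
 [127 127 163 163 168 169 169  86]
 [126 129 124 163 156 148  82 128]]
side 290.39535461807134 348.4268900231509 2038.0 (234, 175, 53, 55) [672.1   7.8] -81.0 [183.9 124.8]
[[157 160 162 119 187 181 185 181]
 [231 214 142 125 113 113 117 114]
 [ 99 101  88 137 148 148 144 134]
 [ 86  91 107 106  99 101  99 121]
 [213 217 121  86  85  84 106  86]
 [205 206 205 204 209 214 145  70]
 [187 207 210 207 211 210 207 204]
 [165 170 161 159 185 203 209 206]
 [167 164 166 157 165 174 163 159]]
```

Request:
{"fn": "carry_out", "kwargs": {"steps": [0,0,-0.33,0,0,0,0,0,0,-0.67,0,0,0,0,0,0,-1,0,0,0,0,0,0,-1,0,0,0,0]}}

```text
t: 40.62
position: [0.4453, -0.2066, 0.0534]
eef_rot: [[-0.982, 0.191, -0.006], [0.191, 0.982, 0.004], [0.006, 0.003, -1.0]]
force: [-1.1, 1.4, -1.0]
opening: 1.003
finger_force: 0.0
```

Request:
{"fn": "carry_out", "kwargs": {"steps": [0,0,-0.2,0,0,0,0,0,0,-0.4,0,0,0,0,0,0,-0.6,0,0,0,0,0,0,-0.75,0,0,0,0,0,0,-0.84,0,0,0,0,0,0,-0.84,0,0,0,0]}}

```text
t: 41.12
position: [0.4479, -0.2088, -0.0103]
eef_rot: [[-0.982, 0.191, -0.001], [0.191, 0.982, 0.001], [0.001, 0.001, -1.0]]
force: [-0.5, 0.1, 0.5]
opening: 1.001
finger_force: 0.0
```

Request:
{"fn": "carry_out", "kwargs": {"steps": [0,0,-0.05,0,0,0,0,0,0,-0.1,0,0,0,0,0,0,-0.14,0,0,0,0,0,0,-0.14,0,0,0,0,0,0,-0.14,0,0,0,1,0,0,-0.14,0,0,0,1,0,0,-0.14,0,0,0,1,0,0,-0.14,0,0,0,1,0,0,-0.14,0,0,0,1,0,0,-0.14,0,0,0,1]}}

```text
t: 41.95
position: [0.4484, -0.2096, -0.0206]
eef_rot: [[-0.982, 0.191, 0.0], [0.191, 0.982, -0.0], [-0.001, -0.0, -1.0]]
force: [-1.1, 0.9, 9.0]
opening: 0.631
finger_force: 61.8
```

Request:
{"fn": "carry_out", "kwargs": {"steps": [0,0,0.2,0,0,0,1,0,0,0.4,0,0,0,1,0,0,0.6,0,0,0,1,0,0,0.8,0,0,0,1,0,0,1,0,0,0,1,0,0,1,0,0,0,1]}}

```text
t: 42.45
position: [0.4499, -0.2106, 0.0614]
eef_rot: [[-0.982, 0.191, 0.004], [0.191, 0.982, -0.002], [-0.004, -0.002, -1.0]]
force: [0.6, -0.2, -0.3]
opening: 0.628
finger_force: 64.2
```

Request:
{"fn": "carry_out", "kwargs": {"steps": [0,0.1,0.2,0,0,0,1,0.02,0.2,0.4,0,0,-0.002,1,0.04,0.4,0.5,0,0,-0.004,1,0.06,0.6,0.5,0,0,-0.007,1,0.06,0.8,0.5,0,0,-0.007,1,0.06,0.8,0.5,0,0,-0.007,1]}}

```text
t: 42.95
position: [0.4523, -0.1431, 0.0982]
eef_rot: [[-0.973, 0.233, -0.001], [0.233, 0.973, 0.001], [0.001, 0.001, -1.0]]
force: [-0.2, 0.5, 0.3]
opening: 0.63
finger_force: 64.2
```

Request:
{"fn": "carry_out", "kwargs": {"steps": [0.02,0.2,0,0,0,0,1,0.03,0.4,0,0,0,0,1,0.05,0.6,0,0,0,0,1,0.06,0.8,0,0,0,0,1,0.06,0.8,0,0,0,0,1]}}

```text
t: 43.37
position: [0.4573, -0.0797, 0.0981]
eef_rot: [[-0.973, 0.233, -0.001], [0.233, 0.973, 0.001], [0.001, 0.001, -1.0]]
force: [-0.3, 0.4, -0.4]
opening: 0.629
finger_force: 64.2
```

Request:
{"fn": "carry_out", "kwargs": {"steps": [0.02,0.2,0,0,0,0,1,0.03,0.4,0,0,0,0,1,0.04,0.6,0,0,0,0,1,0.04,0.8,0,0,0,0,1,0.04,0.8,0,0,0,0,1,0.04,0.8,0,0,0,0,1,0.04,0.8,0,0,0,0,1]}}

```text
t: 43.95
position: [0.4612, -0.0184, 0.0985]
eef_rot: [[-0.972, 0.234, -0.0], [0.234, 0.972, -0.0], [-0.0, -0.0, -1.0]]
force: [-0.2, -0.2, -0.7]
opening: 0.631
finger_force: 64.2
```

Request:
{"fn": "carry_out", "kwargs": {"steps": [0,0.006,-0.1,0,0,0,1,0,0.006,-0.2,0,0,0,1,0,0.006,-0.3,0,0,0,1,0,0.006,-0.36,0,0,0,1,0,0.006,-0.42,0,0,0,1,0,0.006,-0.46,0,0,0,1,0,0.006,-0.49,0,0,0,1,0,0.006,-0.51,0,0,0,1,0,0.006,-0.51,0,0,0,1,0,0.006,-0.51,0,0,0,1]}}

```text
t: 44.78
position: [0.4611, -0.017, 0.058]
eef_rot: [[-0.972, 0.234, 0.0], [0.234, 0.972, -0.0], [-0.0, -0.0, -1.0]]
force: [-0.4, 0.2, -0.7]
opening: 0.63
finger_force: 64.2
```

Request:
{"fn": "carry_out", "kwargs": {"steps": [0,0,-0.012,0,0,0,1,0,0,-0.025,0,0,0,1,0,0,-0.025,0,0,0,1]}}

```text
t: 45.03
position: [0.461, -0.017, 0.0559]
eef_rot: [[-0.972, 0.234, 0.0], [0.234, 0.972, -0.0], [-0.0, 0.0, -1.0]]
force: [-0.2, -0.0, 0.4]
opening: 0.633
finger_force: 64.2
```

Request:
{"fn": "carry_out", "kwargs": {"steps": [0,0,-0.01,0,0,0,1,0,0,-0.01,0,0,0,1,0,0,-0.01,0,0,0,0.25,0,0,-0.01,0,0,0,0.1,0,0,-0.01,0,0,0,0,0,0,-0.01,0,0,0,0,0,0,-0.01,0,0,0,0]}}

```text
t: 45.62
position: [0.461, -0.017, 0.0551]
eef_rot: [[-0.972, 0.234, -0.0], [0.234, 0.972, -0.0], [0.0, -0.0, -1.0]]
force: [-0.2, -0.7, -0.4]
opening: 1.001
finger_force: 0.0
```

Request:
{"fn": "carry_out", "kwargs": {"steps": [0,0,0.1,0,0,0,0,0,0,0.3,0,0,0,0,0,0,0.6,0,0,0,0,0,0,1,0,0,0,0,0,0,1,0,0,0,0]}}

```text
t: 46.03
position: [0.464, -0.0175, 0.1404]
eef_rot: [[-0.972, 0.234, 0.007], [0.234, 0.972, -0.001], [-0.007, 0.0, -1.0]]
force: [1.8, -0.3, 0.5]
opening: 0.993
finger_force: 0.0
```

```bash
cat > w.py <<'E'
from h import *
for n in("top","side"):
    hsv=cv2.cvtColor(grab(n,"w"+n),cv2.COLOR_BGR2HSV)
    if n=="top":
        g=cv2.inRange(hsv,(0,0,138),(180,40,255)); u,v=proj(n,[.436,.363,.012])[0]
        print(n,*[np.round(x,1) for x in pose(n,blob(g,u,v),12)])
    d=cv2.inRange(hsv,(0,0,0),(180,255,66 if n=="top" else 92)); u,v=proj(n,[.436,.363,.046])[0]
    cs,_=cv2.findContours(d[int(v)-40:int(v)+40,max(0,int(u)-40):int(u)+40],cv2.RETR_EXTERNAL,cv2.CHAIN_APPROX_NONE)
    for c in cs:
        if cv2.contourArea(c)>40: c=c+[max(0,int(u)-40),int(v)-40]; print(n,cv2.boundingRect(c),cv2.contourArea(c),*[np.round(x,1) for x in pose(n,c,92 if n=="top" else 58)])
E
python3 w.py; python3 -c "
import cv2;h=cv2.cvtColor(cv2.imread('pics/wtop.png'),cv2.COLOR_BGR2HSV)[...,2];print(h[223,164:200]);s=cv2.cvtColor(cv2.imread('pics/wside.png'),cv2.COLOR_BGR2HSV)[...,2];print(s[325:372:2,290])"
```

```text
top [436.2 363. ] 3.0 [122.6  57. ]
top (180, 213, 4, 22) 47.5 [433.5 349. ] 1.0 [60.5  8.5]
side (276, 346, 32, 13) 95.0 [429.6 360.4] 3.9 [69.1 20.2]
[141 138 137 138 133 131 129 132 156 163 162 133  97  81  81  72  56  51
  52  74 107 118 117 119 120 116 114 101  91  89  89  91  89  93 134 143]
[170 170 171 169 161 102 106 135 141 131  97  96 107  83  78 143 200 197
 199 199 199 177 152 150]
```

The disc is placed. The weight is unmoved: (436.2, 363.0), yaw 3.0°, size 122×57 as expected. I'll fetch it by its handle.

Request:
{"fn": "carry_out", "kwargs": {"steps": [-0.02,0.33,0,0,0,0.005,0,-0.04,0.67,0,0,0,0.01,0,-0.06,0.95,0,0,0,0.015,0,-0.06,0.95,0,0,0,0.015,0]}}

```text
t: 46.47
position: [0.4547, 0.0619, 0.1342]
eef_rot: [[-0.99, 0.138, -0.002], [0.138, 0.99, 0.001], [0.002, 0.001, -1.0]]
force: [-0.5, -0.5, -1.2]
opening: 0.997
finger_force: 0.0
```

Request:
{"fn": "carry_out", "kwargs": {"steps": [-0.02,0.33,0,0,0,0.005,0,-0.04,0.67,0,0,0,0.01,0,-0.06,0.95,0,0,0,0.015,0,-0.06,0.95,0,0,0,0.015,0]}}

```text
t: 46.8
position: [0.4504, 0.1375, 0.1342]
eef_rot: [[-0.999, 0.044, -0.002], [0.044, 0.999, 0.001], [0.002, 0.001, -1.0]]
force: [-0.1, 0.0, -0.6]
opening: 1.001
finger_force: 0.0
```

Request:
{"fn": "carry_out", "kwargs": {"steps": [-0.02,0.33,0,0,0,0.005,0,-0.04,0.67,0,0,0,0.01,0,-0.06,0.95,0,0,0,0.0158,0,-0.06,0.95,0,0,0,0.0158,0]}}

```text
t: 47.13
position: [0.446, 0.2132, 0.1343]
eef_rot: [[-0.998, -0.055, -0.001], [-0.055, 0.998, 0.001], [0.001, 0.001, -1.0]]
force: [0.5, 0.3, 0.1]
opening: 1.001
finger_force: 0.0
```

Request:
{"fn": "carry_out", "kwargs": {"steps": [-0.02,0.33,0,0,0,0,0.2,-0.04,0.67,0,0,0,0,0.45,-0.06,0.95,0,0,0,0,0.45,-0.06,0.95,0,0,0,0,0.45]}}

```text
t: 47.47
position: [0.4416, 0.289, 0.1344]
eef_rot: [[-0.999, -0.053, -0.001], [-0.053, 0.999, 0.0], [0.001, 0.001, -1.0]]
force: [-0.5, -0.3, -0.0]
opening: 0.553
finger_force: 0.0
```

Request:
{"fn": "carry_out", "kwargs": {"steps": [-0.02,0.33,0,0,0,0,0.45,-0.04,0.67,0,0,0,0,0.45,-0.07,0.95,0,0,0,0,0.45,-0.07,0.95,0,0,0,0,0.45,-0.07,0.95,0,0,0,0,0.45]}}

```text
t: 47.88
position: [0.436, 0.3622, 0.1343]
eef_rot: [[-0.999, -0.052, -0.001], [-0.052, 0.999, -0.001], [0.001, -0.001, -1.0]]
force: [-0.3, -0.9, -1.1]
opening: 0.546
finger_force: 0.0
```

```bash
python3 jig.py 88 r4; python3 - <<'E'
from h import *
for n in("top","side"):
    hsv=cv2.cvtColor(cv2.imread(f"pics/r4{n}.png"),cv2.COLOR_BGR2HSV)
    if n=="side":
        u,v=proj(n,[.436,.363,.04])[0]; print(u,v,hsv[int(v)-6:int(v)+12:3,int(u)-20:int(u)+20:5,2])
E
cp pics/r4.png pics/v4.png
```

```text
[0.4362 0.3614 0.1346] [-0.999 -0.05 ]
290.3524038204699 349.33278378458925 [[132  92  53 222 168 177 173 162]
 [240  77  53 124 118 112 166 179]
 [242 218  94 124 129 121 119 112]
 [232 236 181 100 105 114 129 114]
 [232 232 232 238 179 101 101  94]
 [236 233 233 233 233 238 179  86]]
```

View pics/v4.png

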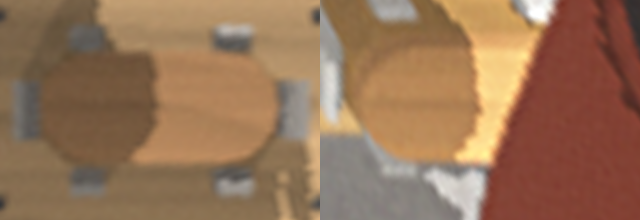

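The disc is centred: -0.5 mm in x, about +1 mm in y, aligned lengthwise. Now descend on the weight's handle.

Request:
{"fn": "carry_out", "kwargs": {"steps": [0,0.013,-0.33,0,0,0,0.45,0,0.013,-0.67,0,0,0,0.45,0,0.013,-1,0,0,0,0.45,0,0.013,-1,0,0,0,0.45]}}

```text
t: 48.32
position: [0.4335, 0.3605, 0.0508]
eef_rot: [[-0.999, -0.05, -0.006], [-0.05, 0.999, -0.004], [0.007, -0.004, -1.0]]
force: [-0.9, -0.2, 0.1]
opening: 0.55
finger_force: 0.0
```

Request:
{"fn": "carry_out", "kwargs": {"steps": [0,0,-0.15,0,0,0,0.45,0,0,-0.3,0,0,0,0.45,0,0,-0.45,0,0,0,0.45,0,0,-0.6,0,0,0,0.45,0,0,-0.6,0,0,0,0.45]}}

```text
t: 48.73
position: [0.4358, 0.3625, 0.0065]
eef_rot: [[-0.999, -0.05, -0.002], [-0.05, 0.999, -0.001], [0.002, -0.001, -1.0]]
force: [-0.3, -0.8, 0.4]
opening: 0.552
finger_force: 0.0
```

Request:
{"fn": "carry_out", "kwargs": {"steps": [0,0,-0.04,0,0,0,0.45,0,0,-0.08,0,0,0,0.45,0,0,-0.12,0,0,0,0.45,0,0,-0.12,0,0,0,0.45]}}

```text
t: 49.07
position: [0.4363, 0.3639, -0.0024]
eef_rot: [[-0.999, -0.051, 0.0], [-0.051, 0.999, 0.0], [-0.0, 0.0, -1.0]]
force: [0.2, -0.4, 0.5]
opening: 0.544
finger_force: 0.0
```

Request:
{"fn": "carry_out", "kwargs": {"steps": [0,0,0,0,0,0,0.7,0,0,0,0,0,0,1,0,0,0,0,0,0,1,0,0,0,0,0,0,1,0,0,0,0,0,0,1,0,0,0,0,0,0,1,0,0,0,0,0,0,1,0,0,0,0,0,0,1]}}

```text
t: 49.73
position: [0.4364, 0.3636, -0.002]
eef_rot: [[-0.999, -0.051, 0.0], [-0.051, 0.999, -0.001], [-0.0, -0.001, -1.0]]
force: [-0.5, -3.4, 5.9]
opening: 0.153
finger_force: 60.3
```

Request:
{"fn": "carry_out", "kwargs": {"steps": [0,0,0.1,0,0,0,1,0,0,0.25,0,0,0,1,0,0,0.4,0,0,0,1,0,0,0.55,0,0,0,1,0,0,0.7,0,0,0,1,0,0,0.85,0,0,0,1,0,0,0.85,0,0,0,1]}}

```text
t: 50.32
position: [0.437, 0.3648, 0.0675]
eef_rot: [[-0.999, -0.051, 0.002], [-0.051, 0.999, 0.002], [-0.002, 0.002, -1.0]]
force: [0.9, 0.8, -5.3]
opening: 0.157
finger_force: 59.0
```

Request:
{"fn": "carry_out", "kwargs": {"steps": [0,0,0.15,0,0,0,1,0,0,0.3,0,0,0,1,0,0,0.45,0,0,0,1,0,0,0.6,0,0,0,1,0,0,0.75,0,0,0,1,0,0,0.85,0,0,0,1,0,0,0.85,0,0,0,1]}}

```text
t: 50.9
position: [0.4367, 0.3645, 0.1345]
eef_rot: [[-0.999, -0.051, 0.001], [-0.051, 0.999, 0.001], [-0.001, 0.001, -1.0]]
force: [0.6, 0.1, -6.0]
opening: 0.15
finger_force: 59.3
```

Request:
{"fn": "carry_out", "kwargs": {"steps": [0.01,-0.15,0,0,0,-0.003,1,0.02,-0.3,0,0,0,-0.006,1,0.03,-0.45,0,0,0,-0.009,1,0.04,-0.6,0,0,0,-0.012,1,0.05,-0.75,0,0,0,-0.014,1,0.062,-0.95,0,0,0,-0.016,1]}}

```text
t: 51.4
position: [0.4412, 0.2869, 0.1333]
eef_rot: [[-0.999, 0.051, -0.0], [0.051, 0.999, 0.0], [0.0, 0.0, -1.0]]
force: [0.1, -1.1, -6.0]
opening: 0.149
finger_force: 59.4
```

Request:
{"fn": "carry_out", "kwargs": {"steps": [0.01,-0.18,0,0,0,-0.003,1,0.02,-0.36,0,0,0,-0.006,1,0.03,-0.54,0,0,0,-0.009,1,0.04,-0.7,0,0,0,-0.012,1,0.05,-0.85,0,0,0,-0.014,1,0.062,-0.95,0,0,0,-0.016,1]}}

```text
t: 51.9
position: [0.4461, 0.2104, 0.1335]
eef_rot: [[-0.988, 0.151, -0.0], [0.151, 0.988, -0.0], [0.0, -0.0, -1.0]]
force: [-0.2, -0.0, -6.3]
opening: 0.15
finger_force: 59.4
```

Request:
{"fn": "carry_out", "kwargs": {"steps": [0.01,-0.18,0,0,0,-0.003,1,0.02,-0.36,0,0,0,-0.006,1,0.03,-0.54,0,0,0,-0.009,1,0.04,-0.7,0,0,0,-0.0115,1,0.05,-0.85,0,0,0,-0.0138,1,0.062,-0.95,0,0,0,-0.0138,1]}}

```text
t: 52.4
position: [0.4511, 0.1348, 0.1336]
eef_rot: [[-0.972, 0.236, 0.0], [0.236, 0.972, -0.0], [-0.0, -0.0, -1.0]]
force: [0.6, 0.4, -6.1]
opening: 0.149
finger_force: 59.4
```

Request:
{"fn": "carry_out", "kwargs": {"steps": [0.01,-0.18,0,0,0,0,1,0.02,-0.36,0,0,0,0,1,0.03,-0.54,0,0,0,0,1,0.04,-0.7,0,0,0,0,1,0.05,-0.85,0,0,0,0,1,0.062,-0.95,0,0,0,0,1,0.062,-0.95,0,0,0,0,1]}}

```text
t: 52.98
position: [0.4565, 0.0588, 0.1336]
eef_rot: [[-0.972, 0.236, 0.0], [0.236, 0.972, -0.0], [-0.001, -0.0, -1.0]]
force: [-0.2, -0.4, -6.3]
opening: 0.152
finger_force: 59.5
```

Request:
{"fn": "carry_out", "kwargs": {"steps": [0.01,-0.18,0,0,0,0,1,0.02,-0.36,0,0,0,0,1,0.03,-0.54,0,0,0,0,1,0.04,-0.7,0,0,0,0,1,0.05,-0.85,0,0,0,0,1,0.056,-0.95,0,0,0,0,1,0.056,-0.95,0,0,0,0,1,0.056,-0.95,0,0,0,0,1]}}

```text
t: 53.65
position: [0.4605, -0.0157, 0.1335]
eef_rot: [[-0.972, 0.235, -0.0], [0.235, 0.972, 0.001], [0.0, 0.0, -1.0]]
force: [-0.7, -0.3, -6.6]
opening: 0.148
finger_force: 59.9
```

Request:
{"fn": "carry_out", "kwargs": {"steps": [0,0,-0.1,0,0,0,1,0,0,-0.2,0,0,0,1,0,0,-0.3,0,0,0,1,0,0,-0.38,0,0,0,1,0,0,-0.46,0,0,0,1,0,0,-0.5,0,0,0,1,0,0,-0.53,0,0,0,1,0,0,-0.53,0,0,0,1,0,0,-0.53,0,0,0,1]}}

```text
t: 54.4
position: [0.4607, -0.016, 0.0912]
eef_rot: [[-0.972, 0.234, 0.0], [0.234, 0.972, 0.0], [-0.0, 0.0, -1.0]]
force: [-0.1, -0.1, -5.9]
opening: 0.153
finger_force: 59.9
```

Request:
{"fn": "carry_out", "kwargs": {"steps": [0,-0.015,-0.012,0,0,0,1,0,-0.015,-0.025,0,0,0,1,0,-0.015,-0.037,0,0,0,1,0,-0.015,-0.045,0,0,0,1,0,-0.015,-0.045,0,0,0,1]}}

```text
t: 54.82
position: [0.4605, -0.0172, 0.0875]
eef_rot: [[-0.972, 0.234, -0.0], [0.234, 0.972, 0.0], [0.0, 0.0, -1.0]]
force: [-0.1, -0.1, -5.8]
opening: 0.152
finger_force: 59.9
```

Request:
{"fn": "carry_out", "kwargs": {"steps": [0,0,-0.01,0,0,0,1,0,0,-0.02,0,0,0,1,0,0,-0.02,0,0,0,1]}}

```text
t: 55.07
position: [0.4606, -0.0172, 0.086]
eef_rot: [[-0.972, 0.234, 0.0], [0.234, 0.972, -0.0], [-0.0, 0.0, -1.0]]
force: [-1.1, 0.4, -5.9]
opening: 0.153
finger_force: 60.0
```

Request:
{"fn": "carry_out", "kwargs": {"steps": [0,0,-0.007,0,0,0,1,0,0,-0.015,0,0,0,1,0,0,-0.015,0,0,0,1]}}

```text
t: 55.32
position: [0.4607, -0.0172, 0.0859]
eef_rot: [[-0.972, 0.234, 0.001], [0.234, 0.972, -0.0], [-0.001, -0.0, -1.0]]
force: [-6.4, 1.2, 13.9]
opening: 0.155
finger_force: 63.0
```

Request:
{"fn": "carry_out", "kwargs": {"steps": [0,0,0.008,0,0,0,1,0,0,0.008,0,0,0,1,0,0,0.008,0,0,0,0.75,0,0,0.008,0,0,0,0.6,0,0,0.008,0,0,0,0.5,0,0,0.008,0,0,0,0.5,0,0,0.008,0,0,0,0.5]}}

```text
t: 55.9
position: [0.4607, -0.0172, 0.0854]
eef_rot: [[-0.972, 0.234, 0.0], [0.234, 0.972, -0.0], [-0.0, 0.0, -1.0]]
force: [-0.8, -0.1, -0.6]
opening: 0.496
finger_force: 0.0
```

Request:
{"fn": "carry_out", "kwargs": {"steps": [0,0,0.08,0,0,0,0.5,0,0,0.2,0,0,0,0.5,0,0,0.4,0,0,0,0.5,0,0,0.7,0,0,0,0.5,0,0,1,0,0,0,0.5]}}

```text
t: 56.32
position: [0.46, -0.0171, 0.1664]
eef_rot: [[-0.972, 0.234, -0.001], [0.234, 0.972, 0.0], [0.001, -0.0, -1.0]]
force: [2.2, 0.5, 0.1]
opening: 0.503
finger_force: 0.0
```

Request:
{"fn": "carry_out", "kwargs": {"steps": [0,-0.33,0.3,0,0,0,0.5,0,-0.67,0.3,0,0,0,0.5,0,-1,0.3,0,0,0,0.5,0,-1,0.3,0,0,0,0.5]}}

```text
t: 56.65
position: [0.4613, -0.1009, 0.1904]
eef_rot: [[-0.972, 0.237, 0.002], [0.237, 0.972, -0.002], [-0.002, -0.002, -1.0]]
force: [0.1, 0.3, 0.6]
opening: 0.499
finger_force: 0.0
```

Request:
{"fn": "carry_out", "kwargs": {"steps": [0,-0.33,0,0,0,0,0.5,0,-0.67,0,0,0,0,0.5,0,-1,0,0,0,0,0.5,0,-1,0,0,0,0,0.5,0,-1,0,0,0,0,0.5]}}

```text
t: 57.07
position: [0.4604, -0.1778, 0.1895]
eef_rot: [[-0.972, 0.236, -0.0], [0.236, 0.972, 0.0], [0.0, 0.0, -1.0]]
force: [-0.0, 1.2, -1.0]
opening: 0.5
finger_force: 0.0
```

```bash
python3 jig.py 100 r5; python3 - <<'E'
from h import *
J=np.array([461,-17.5]);a=np.radians(-13.5);R=np.array([[np.cos(a),-np.sin(a)],[np.sin(a),np.cos(a)]])
for n in("top","side"):
    im=cv2.imread(f"pics/r5{n}.png"); hsv=cv2.cvtColor(im,cv2.COLOR_BGR2HSV)
    for ax in(0,1):
        for off in((-22,22) if ax==0 else (-42,42)):
            d=np.arange(-72,73,3.) if ax==0 else np.arange(-42,43,3.)
            X=np.c_[d,np.full(len(d),off)] if ax==0 else np.c_[np.full(len(d),off),d]
            q=proj(n,np.c_[(X@R.T+J)/1000,np.full(len(d),.1)]).astype(np.float32)
            s=cv2.remap(hsv[...,1],q[:,0].reshape(1,-1),q[:,1].reshape(1,-1),cv2.INTER_LINEAR)[0]
            print(n,"along "+"xy"[ax],off,[int(v) for v in d[s<45]])
E
```

```text
[ 0.4603 -0.1765  0.1894] [-0.972  0.234]
top along x -22 [-72, -69, -66, -63, -60, -57, -54, -51, -48, -45, -42, -39, -36, -33, -30, -27, -24, -21, -18, -15, -12, -9, -6, -3, 0, 3, 6, 9, 12]
top along x 22 [-72, -69, -66, -63, -60, -57, -54, -51, -48, -45, -42, -39, -36, -33, -30, -27, -24, -21, -18, -15, -12, -9, -6, -3, 0, 3, 6]
top along y -42 [-39, -36, -33, -30, -27, -24, -21, -18, -15, -12, -9, -6, -3, 0, 3, 6, 9, 12, 15, 18, 21, 24, 33, 36, 39]
top along y 42 [-39, -36, -33, 33, 36, 39]
side along x -22 [-72, -69, -66, -63, -60, -57, -54, -51, -48, -45, -42, -39, -36, -33, -30, -27, -24, -21, -18, -15, -12, -9, -6, -3, 0, 3, 6, 9, 12, 15, 18, 21, 24, 27, 30, 33, 36, 39, 42, 45, 48, 51, 54, 57, 60, 63, 66, 69, 72]
side along x 22 [-72, -69, -66, -63, -60, -57, -54, -51, -48, -45, -42, -39, -36, -33, -30, -27, -24, -21, -18, -15, -12, -9, -6, -3, 0, 3, 6, 9, 12, 15, 54, 57, 60, 63, 66, 69, 72]
side along y -42 [-42, -39, -36, -33, -30, -27, -24, -21, -18, -15, -12, -9, -6, -3, 0, 3, 6, 9, 12, 15, 18, 21, 24, 27, 30]
side along y 42 [-42, -39, -36, -33, -30, -27, -24, -21, -18, -15]
```

```bash
python3 - <<'E'
from h import *
J=np.array([461,-17.5]);a=np.radians(-13.5);R=np.array([[np.cos(a),-np.sin(a)],[np.sin(a),np.cos(a)]])
np.set_printoptions(linewidth=250)
for n in("top","side"):
    hsv=cv2.cvtColor(cv2.imread(f"pics/r5{n}.png"),cv2.COLOR_BGR2HSV)
    d=np.arange(-78,79,6.)
    for y in(30,22,12,0,-12,-22,-30):
        X=np.c_[d,np.full(len(d),y)]
        q=proj(n,np.c_[(X@R.T+J)/1000,np.full(len(d),.1)]).astype(np.float32)
        s=cv2.remap(hsv,q[:,0].reshape(1,-1),q[:,1].reshape(1,-1),cv2.INTER_NEAREST)[0]
        print(n,y); print(s[:,0],s[:,1],s[:,2],sep="\n")
E
```

```text
top 30
[16 16 16 16 16 17 16 20 15 16 15 16 15 16 15 16 15 16 14 18 15 16 16 16 17 16 16]
[104 104 104 104 103 100  71  23  84 105 111 106 112 102 111 105 112 101  81  30  67 104 103 104 103 106 102]
[202 201 203 189 186 176 129 102 130 183 182 183 182 182 184 183 182 171 138 103 115 186 184 186 183 186 182]
top 22
[15 14 12 15 14 17 16 14 15 17 15 16 16 15 15 14 14 14 14 15 14 16 16 16 16 16 16]
[ 25  29  27  30  26  31  26  29  24  29  24  32  26  30  27  99 121 122 123 123 124 111 103 103 103 105 104]
[182 185 170 168 166 166 166 166 167 167 167 168 168 168 168 172 167 167 187 195 195 181 195 193 195 192 193]
top 12
[16 17 17 15 15 15 16 16 17 18 16 15 16 15 15 15 16 14 14 14 14 14 15 16 15 16 17]
[ 27  23  25  28  27  25  26  26  25  26  26  25  26  25  25  25  38 122 121 123 123 121 122  27  35  31 105]
[182 174 165 166 167 165 166 167 164 166 165 166 167 166 181 182 168 174 190 187 189 187 169 124 160 173 201]
top 0
[ 15  15  15  30   0   0   0  10 150  10   0   0  16  16  16  17  16  14  14  14  14  14  14  16  16  15  16]
[  6   6   6   6   3   6   3   9   3   9   0   6  27  
[... 2631 characters left out ...]
 93  90  92  91  93  91 153 227 224 232 240 238 219 188 179 177 183 179 178]
side -22
[ 18  19  19 135  90  90  72  90 105  90  80  90 120  90  90  18  23  20  20  26  26  15  15  21  11  17  17]
[19 18 24  6  2  2 11  7  5  2  7  2  7  2  2 21 14 12 12 10 10  9 15 10 16 13 13]
[229 233 151  90 109 108 111 110 110 108 111 106 106 106 104 180 213 194 194 184 173 175 170 176 175 176 180]
side -30
[ 20  22  21  20  60  30  90 150  60   0 120  84  60 100  90  20  17  13  11  13  10  20  10  13  17  15  17]
[20 19 16 15  3  3  3  3  5  0  3 13  3  7  5  6 13 13 12 13 13 13  9 13 13  9 10]
[154 151 155 104 102 101 100 101 100 104 102 102 101 103 100 126 176 177 173 175 180 181 174 173 177 177 177]
```

Measurement shows the weight about 40 mm off along -x of the jig (slab end at x ≈ +20 mm where it should be +60). It was knocked aside, before or after the grasp. I'll measure its pose finely.

```bash
cat > wm.py <<'E'
from h import *
J=np.array([461,-17.5]);a=np.radians(-13.5);R=np.array([[np.cos(a),-np.sin(a)],[np.sin(a),np.cos(a)]])
def prof(n,hsv,X,z,ch):
    q=proj(n,np.c_[(X@R.T+J)/1000,np.full(len(X),z)]).astype(np.float32)
    return cv2.remap(hsv[...,ch],q[:,0].reshape(1,-1),q[:,1].reshape(1,-1),cv2.INTER_LINEAR)[0]
for n in("top","side"):
    hsv=cv2.cvtColor(grab(n,"wm"+n),cv2.COLOR_BGR2HSV); d=np.arange(-100,101,.5)
    for k in(-10,-5,0,5,10):
        s=prof(n,hsv,np.c_[d,np.full(len(d),k)],.1,1); i=np.where((s<70)&(d>-20)&(d<70))[0]; 
        j=np.where((s>70)&(d>-40))[0]; v=prof(n,hsv,np.c_[d,np.full(len(d),k)],.134,2); b=d[(v<100)&(d<60)]
        print(n,"y",k,"slab +x edge",d[j[0]] if len(j) else None,"bar(z134)",b.min() if len(b) else None,b.max() if len(b) else None)
    d=np.arange(-45,46,.5)
    for x in(-60,-54,-20,-10,0,10):
        X=np.c_[np.full(len(d),x),d]; s=prof(n,hsv,X,.1,1); v=prof(n,hsv,X,.134,2)
        up=d[(s>60)&(d>5)]; dn=d[(s>60)&(d<-5)]; b=d[(v<100)&(abs(d)<20)]
        print(n,"x",x,"slab y",dn.max() if len(dn) else None,up.min() if len(up) else None,"bar y",b.min() if len(b) else None,b.max() if len(b) else None)
E
python3 wm.py
```

```text
top y -10 slab +x edge 24.5 bar(z134) -40.5 -4.5
top y -5 slab +x edge 24.5 bar(z134) -69.0 -2.5
top y 0 slab +x edge 24.5 bar(z134) -68.5 -3.5
top y 5 slab +x edge 24.5 bar(z134) None None
top y 10 slab +x edge 24.0 bar(z134) None None
top x -60 slab y -30.5 26.0 bar y -9.5 3.0
top x -54 slab y -31.0 25.5 bar y -9.5 2.0
top x -20 slab y -30.5 25.0 bar y -9.5 2.0
top x -10 slab y -30.5 25.0 bar y -9.5 1.5
top x 0 slab y -30.5 24.5 bar y None None
top x 10 slab y -30.0 24.0 bar y None None
side y -10 slab +x edge 25.0 bar(z134) None None
side y -5 slab +x edge 25.0 bar(z134) -63.5 -49.5
side y 0 slab +x edge 25.0 bar(z134) -72.5 -68.5
side y 5 slab +x edge 25.0 bar(z134) -74.5 -69.5
side y 10 slab +x edge 24.5 bar(z134) -77.0 -8.0
side x -60 slab y None 34.0 bar y 7.0 19.5
side x -54 slab y None 34.0 bar y 7.0 19.5
side x -20 slab y None 33.5 bar y 7.0 19.5
side x -10 slab y None 34.0 bar y 6.5 14.5
side x 0 slab y None 33.5 bar y None None
side x 10 slab y None 29.0 bar y None None
```

The weight lies aligned but 36 mm short along x and about 3 mm off in y, still flat on the disc; the disc has not moved. I'll re-grip the handle at its centre, world ≈ (425, -12).

Request:
{"fn": "carry_out", "kwargs": {"steps": [-0.07,0.33,0,0,0,0,0.5,-0.14,0.67,0,0,0,0,0.5,-0.22,1,0,0,0,0,0.5,-0.22,1,0,0,0,0,0.5]}}

```text
t: 57.6
position: [0.4411, -0.0927, 0.1894]
eef_rot: [[-0.973, 0.231, -0.001], [0.231, 0.973, 0.002], [0.002, 0.002, -1.0]]
force: [0.3, 0.4, -0.7]
opening: 0.501
finger_force: 0.0
```

Request:
{"fn": "carry_out", "kwargs": {"steps": [-0.07,0.33,0,0,0,0,0.5,-0.14,0.67,0,0,0,0,0.5,-0.22,1.0,0,0,0,0,0.5,-0.22,1,0,0,0,0,0.5]}}

```text
t: 57.93
position: [0.4237, -0.0133, 0.1895]
eef_rot: [[-0.973, 0.231, -0.001], [0.231, 0.973, 0.002], [0.001, 0.001, -1.0]]
force: [1.0, -0.4, -0.0]
opening: 0.501
finger_force: 0.0
```

Request:
{"fn": "carry_out", "kwargs": {"steps": [0,0.065,-0.2,0,0,0,0.5,0,0.065,-0.4,0,0,0,0.5,0,0.065,-0.6,0,0,0,0.5,0,0.065,-0.6,0,0,0,0.5,0,0.065,-0.6,0,0,0,0.5]}}

```text
t: 58.35
position: [0.4248, -0.0117, 0.1413]
eef_rot: [[-0.972, 0.234, -0.001], [0.234, 0.972, 0.0], [0.001, -0.0, -1.0]]
force: [-0.2, 0.7, 1.1]
opening: 0.502
finger_force: 0.0
```

Request:
{"fn": "carry_out", "kwargs": {"steps": [0,0,-0.12,0,0,0,0.5,0,0,-0.24,0,0,0,0.5,0,0,-0.36,0,0,0,0.5,0,0,-0.48,0,0,0,0.5,0,0,-0.58,0,0,0,0.5,0,0,-0.64,0,0,0,0.5,0,0,-0.64,0,0,0,0.5]}}

```text
t: 58.93
position: [0.4252, -0.012, 0.0899]
eef_rot: [[-0.972, 0.234, -0.001], [0.234, 0.972, 0.0], [0.001, -0.0, -1.0]]
force: [0.2, 0.1, -0.0]
opening: 0.498
finger_force: 0.0
```

Request:
{"fn": "carry_out", "kwargs": {"steps": [0,0,0,0,0,0,0.65,0,0,0,0,0,0,0.75,0,0,0,0,0,0,0.8,0,0,0,0,0,0,1,0,0,0,0,0,0,1,0,0,0,0,0,0,1,0,0,0,0,0,0,1]}}

```text
t: 59.52
position: [0.4258, -0.0122, 0.0907]
eef_rot: [[-0.972, 0.234, 0.001], [0.234, 0.972, -0.0], [-0.001, -0.0, -1.0]]
force: [-0.9, -0.3, 6.4]
opening: 0.149
finger_force: 58.8
```

Request:
{"fn": "carry_out", "kwargs": {"steps": [0,0,0.05,0,0,0,1,0,0,0.1,0,0,0,1,0,0,0.18,0,0,0,1,0,0,0.18,0,0,0,1,0.1,-0.015,0.18,0,0,0,1,0.2,-0.03,0.18,0,0,0,1,0.3,-0.045,0.18,0,0,0,1,0.4,-0.06,0.18,0,0,0,1,0.444,-0.066,0.18,0,0,0,1,0.444,-0.066,0.18,0,0,0,1,0.444,-0.066,0.18,0,0,0,1]}}

```text
t: 60.43
position: [0.4607, -0.0172, 0.1043]
eef_rot: [[-0.972, 0.234, -0.001], [0.234, 0.972, 0.0], [0.001, -0.0, -1.0]]
force: [0.0, 0.1, -7.0]
opening: 0.147
finger_force: 59.0
```

```bash
python3 - <<'E'
from h import *
st=manip.get_state(); p=st["position"]; print(p.round(4),st["ft_torque"].round(2),st["force"].round(1))
J=np.array([461,-17.5]);a=np.radians(-13.5);R=np.array([[np.cos(a),-np.sin(a)],[np.sin(a),np.cos(a)]])
# side view: weight slab ends at y=+28 front edge, slab top z = .1+lift
im=grab("side","h1"); hsv=cv2.cvtColor(im,cv2.COLOR_BGR2HSV)
np.set_printoptions(linewidth=250)
z=p[2]-.0905+.1
d=np.arange(-80,81,5.)
print(d.astype(int))
for y in(26,20,10):
    q=proj("side",np.c_[(np.c_[d,np.full(len(d),y)]@R.T+J)/1000,np.full(len(d),z)]).astype(np.float32)
    s=cv2.remap(hsv,q[:,0].reshape(1,-1),q[:,1].reshape(1,-1),cv2.INTER_NEAREST)[0]; print(y,s[:,1],s[:,2],sep="\n")
E
```

```text
[ 0.4607 -0.0172  0.1043] [0.02 0.07 0.02] [ 0.   0.1 -7. ]
[-80 -75 -70 -65 -60 -55 -50 -45 -40 -35 -30 -25 -20 -15 -10  -5   0   5  10  15  20  25  30  35  40  45  50  55  60  65  70  75  80]
26
[  6  74 131 104  30  22  19  20  20  22  19  22  23  19  18  21  20  21  20  20  22  19  19  19  20  23  14  10  12  14   9  13  13]
[228 134 156 182 164 176 216 216 217 221 224 210 201 201 199 199 203 202 202 201 201 203 203 200 203 202 180 199 171 177 178 175 181]
20
[ 11 106 130  43  18  19  19  20  21  21  18  19  22  19  20  20  21  21  19  22  19  22  22  22  22  21  20  18  13  11  14  12  12]
[178 180 147 135 169 206 223 221 221 220 224 205 201 201 201 201 204 202 199 197 197 200 199 197 197 198 216 196 178 178 180 174 176]
10
[ 99  98 116  80  20  19  20  20  20  21  19  21  21  20  21  21  23  20  20  20  21  21  24  23  20  19  20  19  16  16  12  12  11]
[185 166 185 143 208 219 218 218 219 219 201 205 183 207 207 204 204 205 207 207 206 181 201 208 203 223 222 224 207 178 175 173 178]
```

Now it is balanced in the grip (torque ≈ 0) and the slab spans -60 to +60 mm. Lowering.

Request:
{"fn": "carry_out", "kwargs": {"steps": [0,0,-0.04,0,0,0,1,0,0,-0.08,0,0,0,1,0,0,-0.12,0,0,0,1,0,0,-0.145,0,0,0,1,0,0,-0.16,0,0,0,1,0,0,-0.16,0,0,0,1]}}

```text
t: 60.98
position: [0.4606, -0.0172, 0.0914]
eef_rot: [[-0.972, 0.234, -0.001], [0.234, 0.972, 0.0], [0.001, -0.0, -1.0]]
force: [0.6, 0.1, -5.8]
opening: 0.151
finger_force: 59.0
```

Request:
{"fn": "carry_out", "kwargs": {"steps": [0,0,-0.01,0,0,0,1,0,0,-0.015,0,0,0,1,0,0,-0.015,0,0,0,1]}}

```text
t: 61.23
position: [0.461, -0.0173, 0.0908]
eef_rot: [[-0.972, 0.234, 0.0], [0.234, 0.972, -0.0], [-0.0, -0.0, -1.0]]
force: [-0.9, -0.8, -2.9]
opening: 0.152
finger_force: 59.4
```

Request:
{"fn": "carry_out", "kwargs": {"steps": [0,0,-0.004,0,0,0,1,0,0,-0.004,0,0,0,1,0,0,-0.004,0,0,0,0.8,0,0,-0.004,0,0,0,0.7,0,0,-0.004,0,0,0,0.5,0,0,-0.004,0,0,0,0.5,0,0,-0.004,0,0,0,0.5,0,0,-0.004,0,0,0,0.5]}}

```text
t: 61.9
position: [0.461, -0.0173, 0.0903]
eef_rot: [[-0.972, 0.234, 0.0], [0.234, 0.972, -0.0], [-0.0, 0.0, -1.0]]
force: [0.2, -0.5, -0.4]
opening: 0.503
finger_force: 0.0
```

Request:
{"fn": "carry_out", "kwargs": {"steps": [0,0,0.08,0,0,0,0.5,0,0,0.2,0,0,0,0.5,0,0,0.4,0,0,0,0.5,0,0,0.7,0,0,0,0.5,0,0,1,0,0,0,0.5]}}

```text
t: 62.32
position: [0.4603, -0.0172, 0.1713]
eef_rot: [[-0.972, 0.234, -0.001], [0.234, 0.972, 0.0], [0.001, -0.0, -1.0]]
force: [1.3, 0.1, 0.0]
opening: 0.503
finger_force: 0.0
```

Request:
{"fn": "carry_out", "kwargs": {"steps": [0,-0.33,0.3,0,0,0,0.5,0,-0.67,0.3,0,0,0,0.5,0,-1,0.3,0,0,0,0.5,0,-1,0.3,0,0,0,0.5]}}

```text
t: 62.65
position: [0.4616, -0.1009, 0.1953]
eef_rot: [[-0.972, 0.237, 0.002], [0.237, 0.972, -0.002], [-0.002, -0.002, -1.0]]
force: [-0.2, 0.7, -0.0]
opening: 0.499
finger_force: 0.0
```

Request:
{"fn": "carry_out", "kwargs": {"steps": [0,-0.33,0,0,0,0,0.5,0,-0.67,0,0,0,0,0.5,0,-1,0,0,0,0,0.5,0,-1,0,0,0,0,0.5,0,-1,0,0,0,0,0.5]}}

```text
t: 63.07
position: [0.4607, -0.1779, 0.1944]
eef_rot: [[-0.972, 0.236, -0.0], [0.236, 0.972, 0.0], [0.0, 0.0, -1.0]]
force: [0.2, 0.3, -0.6]
opening: 0.501
finger_force: 0.0
```

```bash
python3 wm.py; python3 - <<'E'
from h import *
J=np.array([461,-17.5]);a=np.radians(-13.5);R=np.array([[np.cos(a),-np.sin(a)],[np.sin(a),np.cos(a)]])
np.set_printoptions(linewidth=250)
for n in("top","side"):
    hsv=cv2.cvtColor(cv2.imread(f"pics/wm{n}.png"),cv2.COLOR_BGR2HSV); d=np.arange(-72,73,4.)
    print(n,d.astype(int))
    for y in(14,-14):
        q=proj(n,np.c_[(np.c_[d,np.full(len(d),y)]@R.T+J)/1000,np.full(len(d),.1)]).astype(np.float32)
        s=cv2.remap(hsv,q[:,0].reshape(1,-1),q[:,1].reshape(1,-1),cv2.INTER_LINEAR)[0]; print(y,s[:,1],s[:,2])
# bystanders: picture difference start vs now
a0=cv2.imread("pics/top0.png");b=cv2.imread("pics/wmtop.png")
for k,(u,v,w,h) in dict(hammer=(160,255,100,46),bottle=(420,215,40,30),binn=(275,120,57,47),stand=(390,253,30,27)).items():
    print(k,np.abs(a0[v:v+h,u:u+w].astype(int)-b[v:v+h,u:u+w]).mean().round(1))
E
```

```text
top y -10 slab +x edge 73.5 bar(z134) None None
top y -5 slab +x edge 74.0 bar(z134) -31.0 31.0
top y 0 slab +x edge 74.0 bar(z134) -34.0 32.5
top y 5 slab +x edge 74.0 bar(z134) -32.5 31.5
top y 10 slab +x edge 74.0 bar(z134) None None
top x -60 slab y -15.5 16.0 bar y None None
top x -54 slab y -19.5 21.5 bar y None None
top x -20 slab y -26.5 29.0 bar y -5.5 6.0
top x -10 slab y -27.0 29.5 bar y -6.0 6.0
top x 0 slab y -27.0 29.5 bar y -6.0 6.0
top x 10 slab y -27.0 29.0 bar y -5.5 6.0
side y -10 slab +x edge None bar(z134) None None
side y -5 slab +x edge None bar(z134) None None
side y 0 slab +x edge None bar(z134) -34.0 16.0
side y 5 slab +x edge None bar(z134) -38.0 -33.0
side y 10 slab +x edge None bar(z134) -40.5 28.5
side x -60 slab y None 28.5 bar y None None
side x -54 slab y None 34.0 bar y None None
side x -20 slab y None 38.0 bar y 10.5 19.5
side x -10 slab y None 38.0 bar y 10.0 19.5
side x 0 slab y None 37.5 bar y 10.5 19.5
side x 10 slab y None 38.0 bar y 0.5 19.5
top [-72 -68 -64 -60 -56 -52 -48 -44 -40 -36 -32 -28 -24 -20 -16 -12  -8  -4   0   4   8  12  16  20  2
[... 652 characters left out ...]
2  -8  -4   0   4   8  12  16  20  24  28  32  36  40  44  48  52  56  60  64  68  72]
14 [ 73 133  75  19  19  18  19  19  20  18  19  21  20  20  19  20  20  21  21  20  22  21  21  21  21  21  20  20  20  19  20  18  20  15  11  11  13] [159 160 141 186 224 222 222 222 222 223 218 204 205 207 206 205 205 207 206 205 206 207 207 206 205 205 205 203 203 210 223 223 222 214 194 177 182]
-14 [13 16 14 18 20 18 18 18 18 19 21 25  7  3  3  6  6  4  6  6  3  5  1  3  6  4  4  4  6  6 13 19 17 15 13 12 11] [118 118 116 133 208 229 226 227 228 218 171  83  77  92  94  95  94  94  96  92  95  94  94  95  94  99  95  95  96  93 180 227 211 190 178 179 173]
hammer 7.7
bottle 49.3
binn 13.4
stand 42.7
```

The weight is centred (bar x -34…+33, slab y -27…+29 mm), square with the pocket, and the arm is clear. Handing in.

```bash
python3 -c "
from rig import manip
print(manip.hand_in())"
```

```text
the job is handed in; nothing more can be done
None
```

The job is handed in at about 63 s: the offcut is in the bin, and the base block, both spacers, the disc and the weight are stacked in the jig, centred to within about 1.5 mm and lined up with the pocket; the weight first landed 36 mm off-centre and was re-set, and my last check on the bottle and tube stand was inconclusive because the arm blocked the view, though nothing suggested contact.

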